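# Load the bench dryer and set its timer dial to the red mark

## Task

Gently stand the two tall white vases upright on the floor of the dryer's steel tray, in the two free places shown by the yellow pads, next to the two small pieces already standing there. Once both vases are in and let go, turn the timer dial until its pointer points at the red mark, and leave it there. The small pieces must stay standing in the tray, and the white bottle and green plate on the table must be left where they are.

Things in the scene. Friction and masses are not known exactly. Their poses are not given: they have to be found in the camera images.
- dryer: White bench-top air dryer, fixed, 190 (its x) x 360 (its y) mm, housing 45 mm high. Origin: centre of its underside, on the table. x points to its back, y to its left, z up; its front (-x) faces the robot, turned by up to 20 degrees. Steel open tray on its left half (+y), black dial panel on its right half (-y), panel top 60 mm above the table.
- tray (a point): Centre of the tray's inner floor (dryer frame 0, 88, 45 mm). Inner space 136 x 136 mm, sides parallel to the dryer's; walls 6 mm thick and 35 mm high. It has four places in two rows of two, their centres about 33 mm from this point along both the dryer's x and y: two are taken by the bowl and the dish, two are free and show a yellow pad.
- pad_a: Flat yellow square 52 mm wide, a look-only patch on the tray floor at one free place; origin at its centre, at the height of the tray floor.
- pad_b: The same at the other free place.
- vase_round: Loose white ceramic vase, round, 52 mm diameter, 95 mm high, open at the top, wall 4 mm; about 160 g. Starts upright on the table to the robot's right. Origin: centre of its underside, z up.
- vase_square: Loose white ceramic vase, square 50 x 50 mm, 95 mm high, open at the top, wall 5 mm; about 200 g. Starts upright on the table to the robot's right. Origin: centre of its underside, x and y square to its sides, z up.
- bowl: Loose small round terracotta bowl, 54 mm diameter, 40 mm high, standing in the tray. Origin: centre of its underside.
- dish: Loose small blue square dish, 50 x 50 mm, 34 mm high, standing in the tray. Origin: centre of its underside.
- dial_axis (a point): Point on the dial's upright axis at the panel's top face (dryer frame 0, -85, 60 mm). The grey dial has a round hub 42 mm in diameter, up to 30 mm above the panel, and one pointer bar with a white line on top.
- pointer_tip (a point): Outer end of the pointer bar, on its top edge: 60 mm from the dial's axis and 30 mm above the panel. The bar is 12 mm thick, runs radially from the hub to here, its underside 4 mm above the panel, its top 30 mm above it. It can be pushed round sideways by the fingers and stays where it is left (about 3 N at 40 mm from the axis).
- timer (a joint): Angle of the dial, rad, 0 to 4.2, growing clockwise seen from above. At 0 the pointer points 80 degrees counter-clockwise (from above) from the dryer's +x, that is nearly to the tray.
- red_mark (a point): Where the pointer tip must be, seen from above: on the centre line of the red mark, 60 mm from the dial's axis, on the panel's face. The red mark is a flat tab 11.5 mm wide on the panel, from 64 to 82 mm from the axis.
- bottle: Loose white plastic bottle, 54 mm diameter, 150 mm high, standing on the table behind the vases. Origin: centre of its underside. Bystander.
- plate: Loose small green glazed plate, 90 mm diameter, 18 mm high, on the table to the left of the dryer. Origin: centre of its underside. Bystander.
There are look-alikes about, which are no part of the job. What is shaped like the vase_square but brown or turquoise is not meant.

How it is judged (in metres and radians):
On the way, in this order (a step that is already met when the one before it is completed fails the run):
1. both vases stand upright on the tray floor, let go (x of vase_round in the frame of tray between -0.046 and 0.046 m and y of vase_round in the frame of tray between -0.046 and 0.046 m and z of vase_round in the frame of tray between -0.005 and 0.005 m and angle between each of vase_round, vase_square's own z axis and vertical below 0.1 rad and contact force between each of vase_round, vase_square and the fingers below 0.3 N and linear speed of each of vase_round, vase_square below 0.02 m/s and x of vase_square in the frame of tray between -0.046 and 0.046 m and y of vase_square in the frame of tray between -0.046 and 0.046 m and z of vase_square in the frame of tray between -0.005 and 0.005 m), for 0.2 s.
2. then the dial's pointer is brought to the red mark and stands still (horizontal distance between pointer_tip and red_mark below 0.006 m and velocity of joint timer between -0.05 and 0.05 rad/s), for 0.3 s.
At the end, for the whole second after the job is handed in: Both vases, the bowl and the dish all stand upright (within 0.1 rad) on the tray floor (underside within 5 mm of it) inside the walls, released and at rest, and the pointer tip is within 6 mm (about 0.1 rad) of the red mark's centre line point, at rest (all of step 1 and all of step 2 and x of bowl in the frame of tray between -0.05 and 0.05 m and y of bowl in the frame of tray between -0.05 and 0.05 m and z of bowl in the frame of tray between -0.005 and 0.005 m and angle between each of bowl, dish's own z axis and vertical below 0.1 rad and x of dish in the frame of tray between -0.05 and 0.05 m and y of dish in the frame of tray between -0.05 and 0.05 m and z of dish in the frame of tray between -0.005 and 0.005 m); the robot touches nothing.
It fails at once if the bottle on the table is moved by more than 30 mm (distance of bottle from where it was at the start of the episode above 0.03 m).
It fails at once if the plate on the table is moved by more than 30 mm (distance of plate from where it was at the start of the episode above 0.03 m).
It fails at once if a vase is dropped (falls free of the fingers by more than about 20 mm) or knocked flying (contact force between vase_round and the fingers below 0.05 N and linear speed of vase_round above 0.6 m/s).
It fails at once if a vase is dropped (falls free of the fingers by more than about 20 mm) or knocked flying (contact force between vase_square and the fingers below 0.05 N and linear speed of vase_square above 0.6 m/s).
It also fails if it takes over 67 s, if anything falls off the work surface, if the arm or the gripper's body presses on something with over 40 N, if the wrist force passes 120 N, or if a joint passes its speed limit or range.

## Robot

A 6-joint arm with a two-finger parallel gripper is mounted at the origin on the work surface. World frame = base frame: x ahead of the robot, y to its left, z up, the work surface at z = 0. Lengths are in mm, angles in rad, forces in N, time in s.
With the tool pointing down it reaches from about 350 to 875 mm from the base axis. Payload 4.2 kg.
Tool frame: the origin (TCP) lies at the very end of the fingers, on their centre line; the grasp point (between the pads) lies 19 mm behind it; z points along the fingers, y is the direction in which the jaws open and shut (so a half turn about z gives the same grasp; the last joint's range is limited). The gripper opens to 85 mm and grips with 20 to 120 N. Pads are 22 mm wide; open, the fingers measure 114 mm over their backs; the gripper's body (76 mm by 85 mm) begins 54 mm behind the grasp point. The pads swing forward as they close: fully open they stand 13 mm farther back than shut.
Start: joints at [1.373, 0.385, 0.008, 0, -1.194, -0.259], TCP at [275.64, 560.911, 231.312] pointing down, gripper open.
Joint ranges: [-3.14, 3.14], [-1.21, 2.06], [-1.07, 1.41], [-3.16, 2.05], [-2.99, -0.16], [-3.1, 3.1]. Speed limits (rad/s): [2.79, 2.79, 3.14, 3.14, 3.14, 3.14].

## Interface

Orientations are given as a unit quaternion [x, y, z, w].
In Python, from bench import arm, optics, job gives the robot as it stands.
- The arm moves only by the tool send_rows, never from a script. Its argument "steps" is a list that holds one entry, the list of rows, each a list of 5 numbers: the shift along the tool's x, y, z in cm, then the turn about the tool's z in rad, then the opening, from 0 (shut) to 1 (fully open). A call has 1 to 10 rows; each row shifts and turns the pose as measured when the row begins, along the tool's axes as they then stand; what a row does not reach is not made up. A row lasts 1/12 s, in which the tool goes at most 41.7 mm and 7.16 degrees, less where a joint would pass 70% of its speed; a pose out of reach is approached as far as the arm can. A call with a gripper value outside its range is refused whole. The fingers move at their own pace and stop on an object; the grip force is fixed at half the most. Time passes only in rows, so rows that do not move let the fingers close. It gives the time, the measured TCP pose, the force and the opening at its end, in the units of the state.
- arm.read_state(): the state, without advancing time (a new reading comes with each control period).
- optics.get_image(name): name is "scene" or "top" or "wrist"; returns (picture, depth): 480x640x3 uint8, blue, green, red; 480x640 float32, mm along the optical axis (not along the pixel's ray), 0 where there is no reading.
- optics.get_calibration(name): a dict with "K" (3x3 intrinsics, pixels), "rvec" (rotation vector, rad) and "tvec" (3), from world to camera coordinates, as OpenCV has them; the wrist camera has in their place "hand_eye" (4x4, takes a point from camera to tool coordinates, whose origin is the TCP and whose axes are the flange's). Camera axes: x right, y down, z forward; pixel columns grow to the right and rows downward; lengths in mm; the calibration is good to about 2 mm. A picture is of the moment at which its call begins: read the wrist's pose just before it. get_calibration takes no time and is no camera call.
- job.job_done(): hands the job in, once; it reports no verdict.
The state is a dict: "clock": time; "joints": joint angles; "joint_vel": joint speeds; "joint_efforts": joint torques, N m; "position": TCP position; "ee_rot": TCP orientation; "contact_force": force on the tool from outside, world axes, zero at the start; "wrist_torque": the same for the moment, N m; "gripper_width": finger opening in mm.
Only numpy, scipy, OpenCV 4.12 (cv2) and the standard library are available. Lean on these libraries where they do the work, as an engineer would, in place of code of your own. Each camera call takes 0.05 s, during which the arm holds its last target. There are 200 camera calls.

## Working session

There is one attempt and no reset: what is moved stays moved. The work goes in short steps, Python scripts to look and compute and a tool call to move; the robot and the scene stay as the last step left them, time stands still between calls to the robot, and variables do not carry over. Pictures are saved under pics/ and viewed, about 8 in all and at most 12, crops included, and the job is handed in when it is done.

Besides the shell and the picture viewer there is one more tool, called after ">>>" as name(argument=value, ...) on one line, values as JSON. send_rows: Moves the arm, as the interface text tells. Its arguments: {"type":"object","properties":{"steps":{"type":"array","items":{"type":"array","items":{"type":"array","items":{"type":"number"}}}}},"required":["steps"]}

```bash
ls; mkdir -p pics; python3 - <<'E'
from bench import arm, optics
import cv2, numpy as np
s=arm.read_state(); print({k:np.round(v,3).tolist() for k,v in s.items()})
for n in("scene","top"):
    im,d=optics.get_image(n); cv2.imwrite(f"pics/{n}.png",im); np.save(f"pics/{n}_d.npy",d)
    c=optics.get_calibration(n); print(n,{k:np.round(v,3).tolist() for k,v in c.items()})
print(optics.get_calibration("wrist"))
E
```

```text
pics
{'clock': 0.0, 'joints': [1.373, 0.386, 0.007, -0.0, -1.194, -0.259], 'joint_vel': [0.001, -0.001, 0.002, -0.001, -0.0, 0.0], 'joint_efforts': [-0.0, -39.229, 18.84, 4.186, -0.005, 0.0], 'position': [275.403, 560.394, 230.218], 'ee_rot': [0.974, -0.227, -0.0, 0.001], 'contact_force': [-0.552, 0.606, 0.215], 'wrist_torque': [-0.004, -0.029, 0.013], 'gripper_width': 85.149}
scene {'K': [[505.683, 0.0, 324.269], [0.0, 505.683, 237.101], [0.0, 0.0, 1.0]], 'rvec': [2.404, 0.831, -0.247], 'tvec': [-450.754, -208.594, 1289.806]}
top {'K': [[550.436, 0.0, 329.268], [0.0, 550.436, 244.514], [0.0, 0.0, 1.0]], 'rvec': [2.033, -2.183, 0.227], 'tvec': [72.951, 546.088, 1357.808]}
{'K': array([[409.13281347,   0.        , 321.23366499],
       [  0.        , 409.13281347, 236.70376798],
       [  0.        ,   0.        ,   1.        ]]), 'hand_eye': array([[-6.86295947e-04, -9.48813453e-01, -3.15836289e-01,
         7.99405662e+01],
       [ 9.99999131e-01, -2.95791891e-04, -1.28434901e-03,
        -4.54580432e-01],
       [ 1.12518581e-03, -3.15836896e-01,  9.48812831e-01,
        -1.43457023e+02],
       [ 0.00000000e+00,  0.00000000e+00,  0.00000000e+00,
         1.00000000e+00]])}
```

View pics/scene.png

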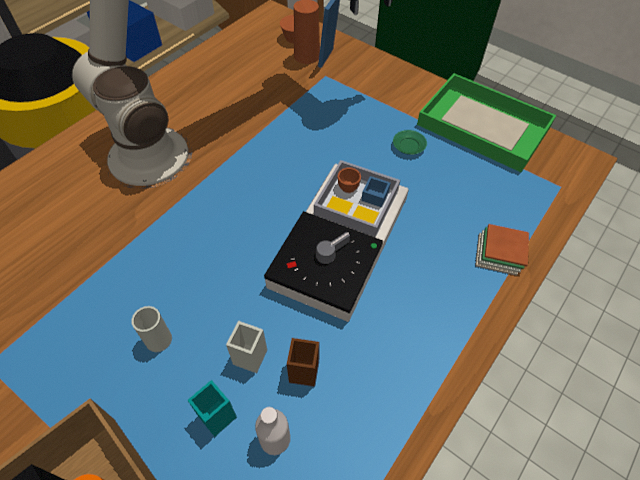

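View pics/top.png

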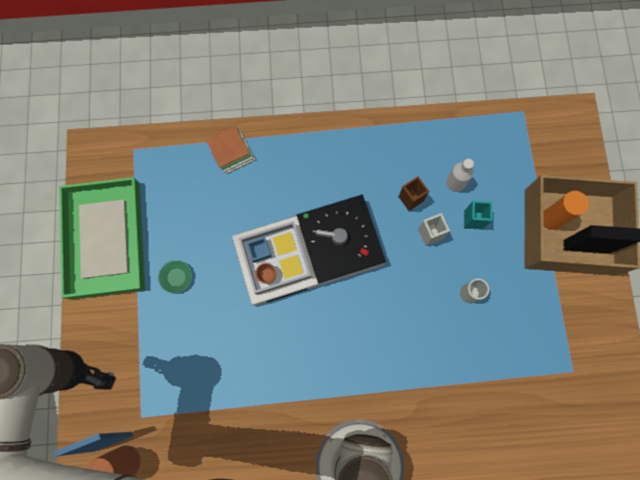

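The scene view shows the round vase at (150,325), the square vase at (246,345), pads at (340,205) and (367,213), and the red mark at (292,265). In the top view these are: round (477,290), square (435,229), pads (285,243) and (291,267), dial (339,236), red mark (364,252), bottle (462,175).

```bash
cat > h.py <<'E'
import cv2, numpy as np
from bench import arm, optics
from scipy.spatial.transform import Rotation as R
def ext(n):
    c=optics.get_calibration(n); return c["K"],R.from_rotvec(np.ravel(c["rvec"])).as_matrix(),np.ravel(c["tvec"])
def wext(s):   # wrist camera world->cam
    c=optics.get_calibration("wrist"); T=np.eye(4); T[:3,:3]=R.from_quat(s["ee_rot"]).as_matrix(); T[:3,3]=s["position"]
    W=np.linalg.inv(T@c["hand_eye"]); return c["K"],W[:3,:3],W[:3,3]
def ray(uv,z,e):   # pixels Nx2 -> world points on plane z
    K,A,t=e; uv=np.atleast_2d(uv).astype(float)
    d=np.c_[uv,np.ones(len(uv))]@np.linalg.inv(K).T@A; o=-A.T@t
    return o+d*((z-o[2])/d[:,2])[:,None]
def cloud(d,e):
    K,A,t=e; v,u=np.indices(d.shape); p=np.stack([(u-K[0,2])/K[0,0]*d,(v-K[1,2])/K[1,1]*d,d],-1)
    return (p-t)@A
E
python3 - <<'E'
from h import *
import json
for n in("top","scene"):
    im=cv2.imread(f"pics/{n}.png"); d=np.load(f"pics/{n}_d.npy"); e=ext(n); P=cloud(d,e); hsv=cv2.cvtColor(im,cv2.COLOR_BGR2HSV)
    H,S,V=[hsv[...,i].astype(int) for i in range(3)]
    inb=(P[...,0]>300)&(P[...,0]<900)&(abs(P[...,1])<500)&(d>0)
    def blobs(name,m,z,amin=25):
        k,l,st,c=cv2.connectedComponentsWithStats(m.astype(np.uint8))
        for i in range(1,k):
            if st[i,4]>=amin:
                q=P[l==i]; print(n,name,st[i,4],np.round(c[i]),'ray',np.round(ray(c[i],z,e)[0]),'zmed',np.round(np.median(q[:,2]),1),'mid',np.round((np.percentile(q,2,axis=0)+np.percentile(q,98,axis=0))/2),'ext',np.round(np.ptp(q[:,:2],axis=0)))
    blobs('yellow',inb&(H>20)&(H<35)&(S>130)&(V>120),45)
    blobs('red',inb&((H<6)|(H>174))&(S>180)&(P[...,2]<75)&(P[...,2]>45),60,8)
    blobs('white z80+',inb&(S<60)&(P[...,2]>84)&(P[...,2]<104),95)
    blobs('bottle',inb&(S<60)&(P[...,2]>135),150,8)
    blobs('panel',inb&(V<60)&(P[...,2]>50)&(P[...,2]<70),60,300)
    blobs('plate',inb&(H>60)&(H<90)&(S>80)&(P[...,2]<40),18,100)
E
```

```text
top yellow 329 [284. 243.] ray [564. 151.  45.] zmed 47.8 mid [564. 150.  48.] ext [56. 56.]
top yellow 342 [291. 266.] ray [502. 137.  45.] zmed 47.5 mid [502. 137.  47.] ext [54. 55.]
top red 33 [364. 251.] ray [525. -54.  60.] zmed 62.7 mid [525. -54.  63.] ext [14. 18.]
top white z80+ 143 [460. 175.] ray [ 702. -314.   95.] zmed 97.8 mid [ 709. -319.   94.] ext [52. 52.]
top white z80+ 202 [436. 226.] ray [ 571. -238.   95.] zmed 95.0 mid [ 572. -237.   93.] ext [63. 62.]
top white z80+ 263 [335. 235.] ray [566.  19.  95.] zmed 91.0 mid [565.  27.  91.] ext [39. 78.]
top white z80+ 148 [478. 289.] ray [ 405. -323.   95.] zmed 94.5 mid [ 405. -323.   92.] ext [50. 51.]
top bottle 98 [468. 164.] ray [ 709. -322.  150.] zmed 150.4 mid [ 710. -323.  148.] ext [25. 25.]
top panel 4445 [341. 239.] ray [562.   3.  60.] zmed 61.2 mid [564.   3.  61.] ext [221. 215.]
top plate 868 [175. 276.] ray [503. 443.  18.] zmed 11.7 mid [503. 443.  13.] ext [86. 86.]
scene yellow 272 [340. 205.] ray [501. 146.  45.] zmed 44.3 mid [500. 146.  44.] ext [57. 42.]
scene yellow 275 [365. 214.] ray [562.
[... 449 characters left out ...]
2. 62.]
scene white z80+ 408 [272. 431.] ray [ 719. -328.   95.] zmed 96.8 mid [ 713. -323.   95.] ext [52. 53.]
scene bottle 248 [269. 416.] ray [ 713. -323.  150.] zmed 148.2 mid [ 712. -323.  144.] ext [25. 25.]
scene panel 6257 [324. 262.] ray [574.  -5.  60.] zmed 58.3 mid [570.   3.  58.] ext [224. 221.]
scene plate 645 [409. 142.] ray [505. 442.  18.] zmed 8.8 mid [504. 446.   9.] ext [96. 94.]
scene plate 177 [495. 255.] ray [840. 263.  18.] zmed 25.0 mid [844. 269.  24.] ext [111.  84.]
scene plate 191 [211. 406.] ray [ 586. -352.   18.] zmed 13.4 mid [ 587. -352.   19.] ext [21. 37.]
scene plate 144 [223. 424.] ray [ 626. -361.   18.] zmed 23.0 mid [ 627. -361.   22.] ext [10. 48.]
```

>>> send_rows(steps=[[[0, 0, -1.7, -0.114, 1], [0, 0, -1.7, -0.114, 1], [0, 0, -1.7, -0.114, 1], [0, 0, -1.7, -0.114, 1], [0, 0, -1.7, -0.114, 1], [0, 0, -1.7, -0.114, 1], [1.6, 3.8, 0, 0, 1], [1.6, 3.8, 0, 0, 1], [1.6, 3.8, 0, 0, 1], [1.6, 3.8, 0, 0, 1]]])

```text
clock: 0.93
position: [374.1, 430.4, 328.9]
ee_rot: [0.991, 0.137, -0.005, 0.008]
contact_force: [0.5, 0.9, 0.5]
gripper_width: 85.0
```

>>> send_rows(steps=[[[1.6, 3.8, 0, 0, 1], [1.6, 3.8, 0, 0, 1], [1.6, 3.8, 0, 0, 1], [1.6, 3.8, 0, 0, 1], [1.6, 3.8, 0, 0, 1], [1.6, 3.8, 0, 0, 1], [1.6, 3.8, 0, 0, 1], [1.6, 3.8, 0, 0, 1], [1.6, 3.8, 0, 0, 1], [0, 0, 0, 0, 1]]])

```text
clock: 1.77
position: [606.9, 128.2, 327.4]
ee_rot: [0.991, 0.135, -0.009, 0.009]
contact_force: [0.3, 0.7, -1.3]
gripper_width: 84.9
```

```bash
cat >> h.py <<'E'
def to(x,y,z,deg):   # tool-frame shift (cm) and turn (rad) to reach world target with tool x at deg
    s=arm.read_state(); M=R.from_quat(s["ee_rot"]).as_matrix(); a=np.degrees(np.arctan2(M[1,0],M[0,0]))
    sh=M.T@(np.array([x,y,z])-s["position"])/10; tn=-np.radians((deg-a+180)%360-180)
    M2=M@R.from_rotvec([0,0,tn]).as_matrix()
    print('t',round(s["clock"],2),'pos',np.round(s["position"],1),'yaw',round(a,2),'tilt',np.round(np.degrees(np.arccos(-M[2,2])),2),'grip',round(s["gripper_width"],1),'F',np.round(s["contact_force"],1),'j6',round(s["joints"][5],2))
    print('shift cm',np.round(sh,2),'turn',round(tn,3),'| shift after turn',np.round(M2.T@M@sh,2))
E
python3 - <<'E'
from h import *
to(590,110,330,12.7)
s=arm.read_state(); im,d=optics.get_image("wrist"); cv2.imwrite("pics/w1.png",im); np.save("pics/w1_d.npy",d)
np.savez("pics/w1_s.npz",q=s["ee_rot"],p=s["position"])
# square vase, look-alikes
for n in("top","scene"):
    im=cv2.imread(f"pics/{n}.png"); d=np.load(f"pics/{n}_d.npy"); P=cloud(d,ext(n))
    m=(P[...,2]>86)&(P[...,2]<102)&(P[...,0]>350)&(P[...,0]<720)&(P[...,1]<-120)&(P[...,1]>-450)&(d>0)
    k,l,st,c=cv2.connectedComponentsWithStats(m.astype(np.uint8))
    for i in range(1,k):
        if st[i,4]>40:
            q=P[l==i]; q=q[q[:,2]>90]; print(n,np.round(c[i]),[np.round(v,1) for v in cv2.minAreaRect(q[:,:2].astype(np.float32))])
E
```

```text
t 1.77 pos [606.9 128.2 327.4] yaw 15.51 tilt 1.49 grip 84.9 F [ 0.3  0.7 -1.3] j6 1.37
shift cm [-2.12  1.31 -0.2 ] turn 0.049 | shift after turn [-2.05  1.41 -0.2 ]
top [461. 176.] [array([ 699.3, -319.8]), array([54.3, 31.8]), np.float64(78.9)]
top [416. 189.] [array([ 673. , -196.7]), array([51.1, 53. ]), np.float64(30.0)]
top [482. 211.] [array([ 602.7, -358.2]), array([52.3, 51.1]), np.float64(83.6)]
top [436. 226.] [array([ 572.4, -238.7]), array([50.5, 52.3]), np.float64(18.3)]
top [478. 289.] [array([ 405.4, -322.4]), array([49.5, 49.7]), np.float64(79.3)]
scene [146. 320.] [array([ 406.2, -321.4]), array([50.5, 51.1]), np.float64(55.1)]
scene [245. 338.] [array([ 572.1, -236.4]), array([51.6, 51.1]), np.float64(17.8)]
scene [303. 354.] [array([ 673.2, -195. ]), array([50.2, 52.6]), np.float64(29.6)]
scene [209. 401.] [array([ 603.1, -356.7]), array([50.2, 51.3]), np.float64(82.2)]
scene [260. 431.] [array([ 700.5, -337.9]), array([14.1, 40.5]), np.float64(59.6)]
```

View pics/w1.png

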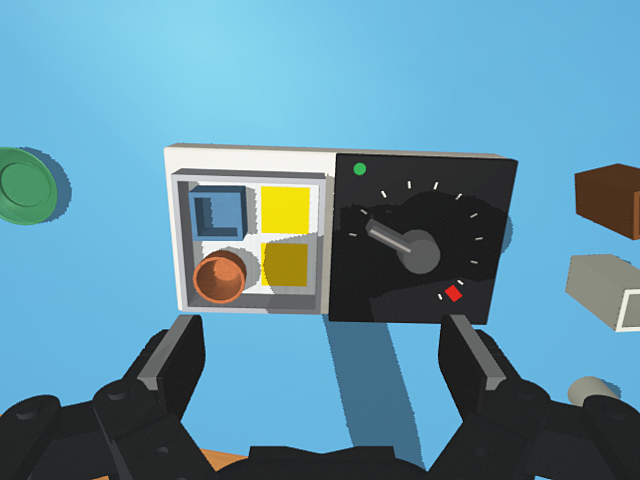

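The wrist view shows the tray with the dish at (217,213), the bowl at (219,277) and pads at (285,210) and (285,265). The hub is at (418,250), with the pointer going up-left to (370,226), and the red mark is at (453,293). So the pointer has to go about 200° clockwise.

```bash
python3 - <<'E'
from h import *
z=np.load("pics/w1_s.npz"); e=wext(dict(ee_rot=z["q"],position=z["p"])); im=cv2.imread("pics/w1.png"); d=np.load("pics/w1_d.npy"); P=cloud(d,e)
hsv=cv2.cvtColor(im,cv2.COLOR_BGR2HSV); H,S,V=[hsv[...,i].astype(int) for i in range(3)]
roi=np.zeros(d.shape,bool); roi[130:318,160:520]=1
def big(m,k=1):
    n,l,st,c=cv2.connectedComponentsWithStats((m&roi).astype(np.uint8)); o=np.argsort(-st[1:,4])[:k]+1
    return [(l==i,c[i]) for i in o]
pads=[]
for m,c in big((H>22)&(H<34)&(S>150),2):
    q=ray(np.argwhere(m)[:,::-1],45,e); r=cv2.minAreaRect(q[:,:2].astype(np.float32)); pads.append(np.array(r[0])); print('pad',np.round(c),np.round(r[0],1),np.round(r[1],1),round(r[2],1),'zmed',np.round(np.median(P[m][:,2]),1))
for nm,m0,zz in(("red",((H<6)|(H>174))&(S>180)&(V>150),60),):
    m,c=[b for b in big(m0&(np.indices(d.shape)[1]>350))][0]; print(nm,np.round(c),np.round(ray(c,zz,e)[0],1),m.sum()); red=ray(c,zz,e)[0][:2]
for nm,m0 in(("bowl",(H<14)&(S>120)&(np.indices(d.shape)[1]<330)),("dish",(H>100)&(H<115)&(S>80)&(np.indices(d.shape)[0]<262)&(np.indices(d.shape)[1]<260)&(np.indices(d.shape)[0]>180))):
    m,c=big(m0)[0]; q=P[m]; q=q[q[:,2]>np.percentile(q[:,2],97)-8]; r=cv2.minAreaRect(q[:,:2].astype(np.float32)); print(nm,np.round(c),np.round(r[0],1),np.round(r[1],1),round(r[2],1),'ztop',np.round(np.percentile(q[:,2],95),1))
m,c=big((V<60)&(P[...,2]>50)&(P[...,2]<70))[0]
# panel outline
cnt=max(cv2.findContours(((V<75)&roi&(np.indices(d.shape)[1]>325)).astype(np.uint8),0,2)[0],key=cv2.contourArea); q=ray(cv2.convexHull(cnt)[:,0],60,e); r=cv2.minAreaRect(q[:,:2].astype(np.float32)); print('panel',np.round(r[0],1),np.round(r[1],1),round(r[2],1))
# dial top points
m=roi&(np.indices(d.shape)[1]>345)&(P[...,2]>80)&(P[...,2]<98)&(d>0); q=P[m]; print('dial n',m.sum(),'z',np.round(np.median(q[:,2]),1))
r=cv2.minAreaRect(q[:,:2].astype(np.float32)); print('dial rect',np.round(r[0],1),np.round(r[1],1),round(r[2],1))
# rear/front wall tops
pads.sort(key=lambda p:p[0]); v=pads[1]-pads[0]; a=np.arctan2(v[1],v[0]); X=np.array([np.cos(a),np.sin(a)]); Y=np.array([-X[1],X[0]])
tray=(pads[0]+pads[1])/2+33*Y; ax=tray-173*Y; print('yaw',np.degrees(a),np.linalg.norm(v),'tray',tray,'axis',ax)
print('red r,ang from dryer x',np.linalg.norm(red-ax),np.degrees(np.arctan2(*(red-ax)[::-1]))-np.degrees(a))
far=q[np.linalg.norm(q[:,:2]-ax,axis=1)>35][:,:2]; w=far.mean(0)-ax; print('ptr ang',np.degrees(np.arctan2(w[1],w[0]))-np.degrees(a), 'rmax',np.linalg.norm(far-ax,axis=1).max())
hub=q[np.linalg.norm(q[:,:2]-ax,axis=1)<30][:,:2]; rr=[(p,) for p in hub]; print('hub mid',np.round(hub.mean(0),1),np.round((hub.min(0)+hub.max(0))/2,1))
to(405.5,-322,230,12.7)
E
```

```text
pad [285. 210.] [561.8 153.3] [51.3 51. ] 13.2 zmed 46.9
pad [284. 264.] [500.  139.8] [51.4 50.9] 14.8 zmed 46.9
red [453. 293.] [522.5 -51.2  60. ] 152
bowl [220. 277.] [568.1 170.3] [ 52.1 233.5] 70.0 ztop 86.8
dish [218. 213.] [604.5 205.1] [ 65.6 181.7] 77.7 ztop 81.2
panel [568.    8.4] [185.4 183.4] 13.5
dial n 1704 z 90.4
dial rect [567.6  30. ] [78.2 37.9] 83.4
yaw 12.356361621868906 63.297427184584464 tray [523.83165542 178.78649155] axis [560.85216741   9.79394233]
red r,ang from dryer x 72.07777475972414 -134.48781313325767
ptr ang 58.3871491359966 rmax 61.13497341487705
hub mid [567.   12.9] [565.1  14.9]
t 1.82 pos [605.6 130.  327.2] yaw 15.56 tilt 1.48 grip 85.2 F [ 0.8  0.1 -0.4] j6 1.36
shift cm [-31.19  38.01  10.96] turn 0.05 | shift after turn [-29.25  39.52  10.96]
```

>>> send_rows(steps=[[[-2.4, 2.93, 0, 0, 1], [-2.4, 2.93, 0, 0, 1], [-2.4, 2.93, 0, 0, 1], [-2.4, 2.93, 0, 0, 1], [-2.4, 2.93, 0, 0, 1], [-2.4, 2.93, 0, 0, 1], [-2.4, 2.93, 0.9, 0, 1], [-2.4, 2.93, 0.9, 0, 1], [-2.4, 2.93, 0.9, 0, 1], [-2.4, 2.93, 0.9, 0, 1]]])

```text
clock: 2.65
position: [447.4, -219.9, 296.2]
ee_rot: [0.989, 0.145, -0.011, 0.009]
contact_force: [0.9, -0.5, -1.1]
gripper_width: 85.7
```

>>> send_rows(steps=[[[-2.4, 2.93, 0.9, 0, 1], [-2.4, 2.93, 0.9, 0, 1], [0, 0, 0, 0, 1]]])

```text
clock: 2.9
position: [412.2, -294.0, 277.8]
ee_rot: [0.99, 0.144, -0.012, 0.007]
contact_force: [0.0, -0.2, -0.1]
gripper_width: 85.5
```

```bash
python3 - <<'E'
from h import *
to(405.5,-322,140,13)
E
```

```text
t 2.9 pos [ 412.2 -294.   277.8] yaw 16.52 tilt 1.66 grip 85.5 F [ 0.  -0.2 -0.1] j6 2.13
shift cm [-1.07  2.34 13.84] turn 0.061 | shift after turn [-0.93  2.4  13.84]
```

>>> send_rows(steps=[[[-0.5, 1.2, 3.4, 0.03, 1], [-0.5, 1.2, 3.4, 0.03, 1], [0, 0, 3.5, 0, 1], [0, 0, 3.5, 0, 1], [0, 0, 0, 0, 1]]])

```text
clock: 3.32
position: [406.6, -323.5, 138.7]
ee_rot: [0.994, 0.111, -0.008, 0.01]
contact_force: [-1.5, 0.9, -0.1]
gripper_width: 85.6
```

```bash
python3 - <<'E'
from h import *
to(405.5,-322,52,13)
s=arm.read_state(); print(np.round(R.from_quat(s["ee_rot"]).as_matrix()[:,2],4))
im,d=optics.get_image("wrist"); cv2.imwrite("pics/w2.png",im); P=cloud(d,wext(s))
S=cv2.cvtColor(im,cv2.COLOR_BGR2HSV)[...,1]
m=(d>0)&(P[...,2]>85)&(P[...,2]<104)&(np.hypot(P[...,0]-405.5,P[...,1]+322)<40)&(S<60); q=P[m]; print(m.sum()); r=cv2.minAreaRect(q[:,:2].astype(np.float32)); print(r, np.median(q[:,2]))
E
```

```text
t 3.32 pos [ 406.6 -323.5  138.7] yaw 12.77 tilt 1.43 grip 85.6 F [-1.5  0.9 -0.1] j6 2.12
shift cm [ 0.08 -0.32  8.66] turn -0.004 | shift after turn [ 0.08 -0.32  8.66]
[-0.0138 -0.0207 -0.9997]
3574
((404.2525634765625, -321.1542663574219), (51.25063705444336, 51.33445739746094), 13.308046340942383) 95.03778715423908
```

>>> send_rows(steps=[[[0, -0.1, 2.2, 0, 1], [0, -0.1, 2.2, 0, 1], [0, -0.1, 2.2, 0, 1], [0, -0.1, 1.6, 0, 1], [0, 0, 0.3, 0, 1], [0, 0, 0, 0, 0.4], [0, 0, 0, 0, 0], [0, 0, 0, 0, 0], [0, 0, 0, 0, 0], [0, 0, 0, 0, 0]]])

```text
clock: 4.2
position: [425.4, -324.8, 76.2]
ee_rot: [0.993, 0.119, 0.01, 0.022]
contact_force: [0.5, 0.5, -0.9]
gripper_width: 46.7
```

```bash
python3 - <<'E'
from h import *
to(405.5,-322,52,13)
E
```

```text
t 4.2 pos [ 425.4 -324.8   76.2] yaw 13.73 tilt 2.79 grip 46.7 F [ 0.5  0.5 -0.9] j6 2.1
shift cm [-1.9  -0.86  2.35] turn 0.013 | shift after turn [-1.91 -0.83  2.35]
```

```bash
python3 - <<'E'
from h import *
s=arm.read_state(); print(np.round(s["joints"],3),s["joint_vel"].__class__,np.round(s["joint_vel"],3), np.round(s["joint_efforts"],1))
im,d=optics.get_image("wrist"); cv2.imwrite("pics/w3.png",im)
s=arm.read_state(); print(s["position"],s["gripper_width"],R.from_quat(s["ee_rot"]).as_matrix()[:,2])
E
```

```text
[-0.331  0.384 -0.463  0.05  -0.687  2.103] <class 'numpy.ndarray'> [ 0.003 -0.019  0.011 -0.002 -0.009  0.   ] [  0.  -34.7  14.1   3.2   0.1   0. ]
[ 425.42027836 -324.89716906   76.19350953] 46.476362096422264 [ 0.02466136 -0.04211851 -0.99880821]
```

View pics/w3.png

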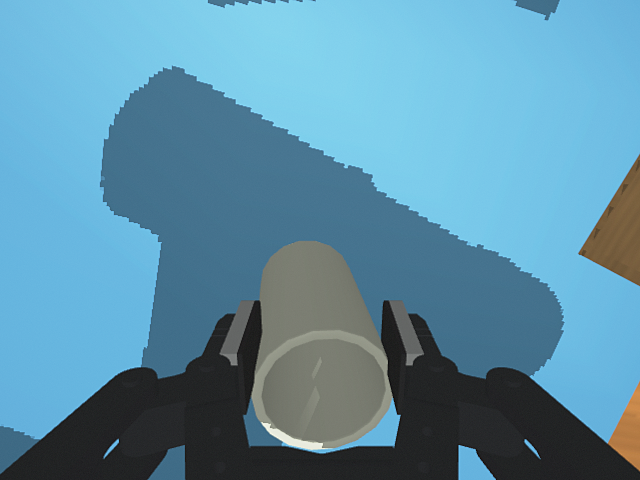

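The vase is upright between the fingers at (320,390), but the TCP ended about 20 mm off in x and 24 mm high. I'll open and see what held it up.

>>> send_rows(steps=[[[0, 0, 0, 0, 1]]])

```text
clock: 4.33
position: [425.5, -325.0, 76.6]
ee_rot: [0.993, 0.119, 0.01, 0.023]
contact_force: [0.3, 0.7, -0.4]
gripper_width: 57.6
```

>>> send_rows(steps=[[[0, 0, 0, 0, 1], [0, 0, 0, 0, 1], [0, 0, 0, 0, 1]]])

```text
clock: 4.58
position: [425.9, -325.4, 77.5]
ee_rot: [0.993, 0.119, 0.011, 0.023]
contact_force: [1.3, 0.6, -0.4]
gripper_width: 85.3
```

>>> send_rows(steps=[[[-1, 0, 0, 0, 1]]])

```text
clock: 4.67
position: [417.6, -328.1, 77.6]
ee_rot: [0.992, 0.12, 0.011, 0.024]
contact_force: [0.2, 0.0, 0.5]
gripper_width: 85.7
```

>>> send_rows(steps=[[[-0.9, -0.4, 0, 0, 1]]])

```text
clock: 4.75
position: [407.3, -326.6, 77.1]
ee_rot: [0.992, 0.12, 0.011, 0.024]
contact_force: [-0.7, -0.2, -0.3]
gripper_width: 85.3
```

>>> send_rows(steps=[[[0, 0, 1.0, 0, 1]]])

```text
clock: 4.83
position: [406.1, -327.1, 68.2]
ee_rot: [0.992, 0.12, 0.012, 0.024]
contact_force: [0.4, 0.1, -0.7]
gripper_width: 85.2
```

>>> send_rows(steps=[[[0, -0.5, 0.7, 0, 1]]])

```text
clock: 4.92
position: [404.1, -322.9, 60.7]
ee_rot: [0.993, 0.119, 0.012, 0.024]
contact_force: [-0.1, -0.5, 0.4]
gripper_width: 85.3
```

>>> send_rows(steps=[[[0, 0, 0.7, 0, 1]]])

```text
clock: 5.0
position: [402.8, -322.5, 53.2]
ee_rot: [0.993, 0.119, 0.012, 0.024]
contact_force: [-0.1, -0.1, 0.3]
gripper_width: 85.1
```

```bash
python3 - <<'E'
from h import *
to(404.3,-321.5,53,13); s=arm.read_state(); print(np.round(s["joints"],3))
im,d=optics.get_image("wrist"); P=cloud(d,wext(s)); S=cv2.cvtColor(im,cv2.COLOR_BGR2HSV)[...,1]
m=(d>0)&(P[...,2]>88)&(P[...,2]<104)&(np.hypot(P[...,0]-405.5,P[...,1]+322)<36)&(S<60); q=P[m]; r=cv2.minAreaRect(q[:,:2].astype(np.float32)); print(m.sum(),r, np.median(q[:,2]))
E
```

```text
t 5.0 pos [ 402.8 -322.5   53.2] yaw 13.66 tilt 3.03 grip 85.1 F [-0.1 -0.1  0.3] j6 2.1
shift cm [ 0.17 -0.06  0.02] turn 0.011 | shift after turn [ 0.16 -0.07  0.02]
[-0.341  0.391 -0.538  0.057 -0.601  2.104]
9448 ((407.96112060546875, -321.4648132324219), (51.106117248535156, 50.69845199584961), 22.782827377319336) 94.97964209360481
```

>>> send_rows(steps=[[[0.4, -0.1, 0, 0, 0.5]]])

```text
clock: 5.13
position: [404.8, -320.2, 51.1]
ee_rot: [0.993, 0.118, 0.01, 0.023]
contact_force: [-0.6, -0.0, 0.0]
gripper_width: 75.5
```

>>> send_rows(steps=[[[0, 0, 0, 0, 0.5], [0, 0, 0, 0, 0]]])

```text
clock: 5.3
position: [405.7, -320.2, 51.1]
ee_rot: [0.993, 0.119, 0.01, 0.023]
contact_force: [-0.9, 0.5, 7.5]
gripper_width: 51.7
```

>>> send_rows(steps=[[[0, 0, 0, 0, 0]]])

```text
clock: 5.38
position: [405.8, -320.1, 51.5]
ee_rot: [0.993, 0.119, 0.01, 0.023]
contact_force: [-1.3, 0.8, 0.7]
gripper_width: 51.1
```

>>> send_rows(steps=[[[0, 0, 0, 0, 0]]])

```text
clock: 5.47
position: [405.8, -320.0, 51.6]
ee_rot: [0.993, 0.119, 0.01, 0.023]
contact_force: [0.0, -0.0, -1.5]
gripper_width: 51.3
```

>>> send_rows(steps=[[[0, 0, -1, 0, 0], [0, 0, -2, 0, 0], [0, 0, -2.5, 0, 0], [0, 0, -2.5, 0, 0], [0, 0, -2.5, 0, 0], [0, 0, -2.5, 0, 0], [0, 0, -2, 0, 0], [0, 0, 0, 0, 0]]])

```text
clock: 6.13
position: [399.9, -312.0, 204.2]
ee_rot: [0.993, 0.118, 0.006, 0.02]
contact_force: [0.6, -0.9, -1.0]
gripper_width: 50.7
```

```bash
python3 - <<'E'
from h import *
to(501,138.5,200,13)
s=arm.read_state(); print(np.round(R.from_quat(s["ee_rot"]).as_matrix()[:,2],4))
E
```

```text
t 6.13 pos [ 399.9 -312.   204.2] yaw 13.55 tilt 2.37 grip 50.7 F [ 0.6 -0.9 -1. ] j6 2.11
shift cm [ 20.38 -41.41  -1.09] turn 0.01 | shift after turn [ 19.98 -41.61  -1.09]
[ 0.0174 -0.0375 -0.9991]
```

>>> send_rows(steps=[[[0.8, -1.6, 0, 0, 0], [1.3, -2.6, 0, 0, 0], [1.3, -2.6, 0, 0, 0], [1.3, -2.6, 0, 0, 0], [1.3, -2.6, 0, 0, 0], [1.3, -2.6, 0, 0, 0], [1.3, -2.6, 0, 0, 0], [1.3, -2.6, 0, 0, 0], [1.3, -2.6, 0, 0, 0], [1.3, -2.6, 0, 0, 0]]])

```text
clock: 6.97
position: [460.3, -31.5, 185.4]
ee_rot: [0.994, 0.11, 0.002, 0.017]
contact_force: [0.9, -0.0, -1.4]
gripper_width: 51.1
```

>>> send_rows(steps=[[[1.3, -2.6, 0, 0, 0], [1.3, -2.6, 0, 0, 0], [1.3, -2.6, 0, 0, 0], [1.3, -2.6, 0, 0, 0], [1.3, -2.6, 0, 0, 0], [0.8, -1.6, 0, 0, 0], [0, 0, 0, 0, 0]]])

```text
clock: 7.55
position: [496.4, 139.1, 169.9]
ee_rot: [0.994, 0.112, -0.004, 0.017]
contact_force: [-0.7, -0.1, -1.2]
gripper_width: 51.2
```

```bash
python3 - <<'E'
from h import *
to(501,138.5,160,13)
s=arm.read_state(); print(np.round(R.from_quat(s["ee_rot"]).as_matrix()[:,2],4))
E
```

```text
t 7.55 pos [496.4 139.1 169.9] yaw 12.86 tilt 1.99 grip 51.2 F [-0.7 -0.1 -1.2] j6 1.17
shift cm [0.44 0.13 0.99] turn -0.002 | shift after turn [0.44 0.13 0.99]
[-0.0034 -0.0345 -0.9994]
```

```bash
cat >> h.py <<'E'
def rim(n,zt,c,rad=40,tol=8):
    s=arm.read_state(); im,d=optics.get_image(n); P=cloud(d,wext(s) if n=="wrist" else ext(n)); S=cv2.cvtColor(im,cv2.COLOR_BGR2HSV)[...,1]
    m=(d>0)&(abs(P[...,2]-zt)<tol)&(np.hypot(P[...,0]-c[0],P[...,1]-c[1])<rad)&(S<60); q=P[m]
    if len(q)<20: print(n,'few',len(q)); return im
    r=cv2.minAreaRect(q[:,:2].astype(np.float32)); A=np.c_[q[:,:2]-q[:,:2].mean(0),np.ones(len(q))]; k=np.linalg.lstsq(A,q[:,2],rcond=None)[0]
    print(n,len(q),'ctr',np.round(r[0],1),'size',np.round(r[1],1),'ang',round(r[2],1),'z',np.round(np.median(q[:,2]),1)); return im
E
python3 - <<'E'
from h import *
for n in("wrist","top","scene"): im=rim(n,213,(496,139)); cv2.imwrite(f"pics/p1_{n}.png",im)
E
```

```text
wrist 14095 ctr [501.9 138.5] size [52.  68.2] ang 40.7 z 213.5
top 49 ctr [479.3 131.5] size [13.  64.1] ang 12.1 z 214.0
scene 125 ctr [505.8 141.6] size [36.9 62.7] ang 44.3 z 210.8
```

View pics/p1_wrist.png

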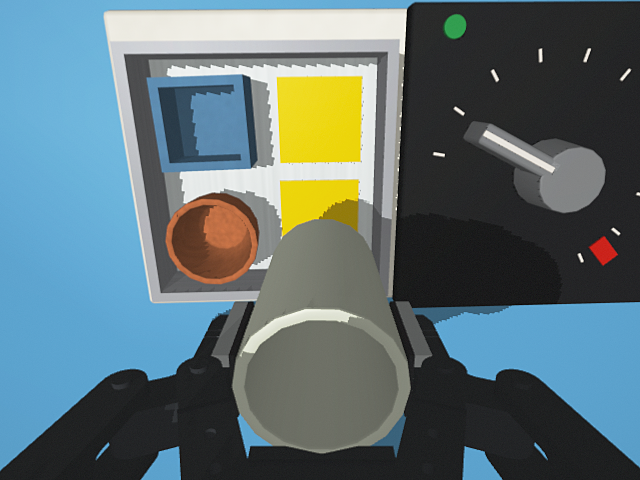

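The view shows the vase held with its rim centre at about (322,380) and base far edge at (322,220). The front pad is half hidden at (320,200), the bowl is at (212,240), and nothing is disturbed.

```bash
python3 - <<'E'
from h import *
s=arm.read_state(); e=wext(s)
print(ray([[322,380]],213.5,e),ray([[411,380],[233,380],[322,308],[322,452]],213.5,e)); print(ray([[320,219],[271,250],[372,250]],118,e))
im=cv2.imread("pics/p1_wrist.png"); h=cv2.cvtColor(im,cv2.COLOR_BGR2HSV); m=cv2.inRange(h,(22,150,80),(34,255,255)); m[172:]=0
q=ray(np.argwhere(m)[:,::-1],45,e); print('back pad',cv2.minAreaRect(q[:,:2].astype(np.float32)))
m=cv2.inRange(h,(22,150,80),(34,255,255)); m[:172]=0; u=np.argwhere(m)[:,::-1]; print('front pad cols',u.min(0),u.max(0)); q=ray([[280,181],[358,181]],45,e); print(q)
E
```

```text
[[498.1077922  138.89671181 213.5       ]] [[503.20739883 113.16318014 213.5       ]
 [493.09368001 164.1988232  213.5       ]
 [521.207328   144.10609466 213.5       ]
 [471.56374397 132.91052616 213.5       ]]
[[518.59059165 141.20210511 118.        ]
 [497.36710106 161.93512927 118.        ]
 [508.04185374 111.56552227 118.        ]]
back pad ((560.8967895507812, 148.7051239013672), (51.87215805053711, 51.98073959350586), 13.327200889587402)
front pad cols [280 180] [358 235]
[[517.72713819 165.84403341  45.        ]
 [528.72235104 115.42633366  45.        ]]
```

>>> send_rows(steps=[[[0.25, 0, 0.5, 0, 0], [0.2, 0, 1.2, 0, 0], [0, -0.1, 1.2, 0, 0], [0, 0, 1.2, 0, 0], [0, 0, 1.0, 0, 0], [0, 0, 0, 0, 0]]])

```text
clock: 8.2
position: [497.8, 129.1, 116.2]
ee_rot: [0.994, 0.106, -0.005, 0.017]
contact_force: [-0.4, 0.4, -1.5]
gripper_width: 51.0
```

```bash
python3 - <<'E'
from h import *
to(501,138,98,13)
E
```

```text
t 8.2 pos [497.8 129.1 116.2] yaw 12.16 tilt 2.02 grip 51.0 F [-0.4  0.4 -1.5] j6 1.18
shift cm [ 0.52 -0.86  1.78] turn -0.015 | shift after turn [ 0.54 -0.85  1.78]
```

>>> send_rows(steps=[[[0.4, -0.7, 0, 0, 0]]])

```text
clock: 8.28
position: [499.4, 134.9, 115.5]
ee_rot: [0.994, 0.105, -0.006, 0.017]
contact_force: [0.0, 0.0, -1.3]
gripper_width: 51.3
```

```bash
python3 - <<'E'
from h import *
to(501,138.5,98,13)
E
```

```text
t 8.28 pos [499.4 134.9 115.5] yaw 12.01 tilt 2.1 grip 51.3 F [ 0.   0.  -1.3] j6 1.17
shift cm [ 0.26 -0.38  1.73] turn -0.017 | shift after turn [ 0.26 -0.37  1.73]
```

>>> send_rows(steps=[[[0.2, -0.5, 0.5, -0.015, 0]]])

```text
clock: 8.37
position: [501.5, 140.3, 111.2]
ee_rot: [0.994, 0.112, -0.005, 0.017]
contact_force: [-0.1, -0.3, -1.3]
gripper_width: 51.1
```

>>> send_rows(steps=[[[0.1, -0.2, 0.5, 0, 0]]])

```text
clock: 8.45
position: [502.6, 142.9, 106.3]
ee_rot: [0.994, 0.112, -0.004, 0.017]
contact_force: [-0.6, -0.5, -2.2]
gripper_width: 51.2
```

>>> send_rows(steps=[[[0.0, -0.2, 0.4, 0, 0]]])

```text
clock: 8.53
position: [502.7, 145.2, 102.2]
ee_rot: [0.994, 0.112, -0.003, 0.016]
contact_force: [-0.6, 0.2, -1.1]
gripper_width: 51.3
```

```bash
python3 - <<'E'
from h import *
to(501,138.5,97,13)
E
```

```text
t 8.53 pos [502.7 145.2 102.2] yaw 12.9 tilt 1.9 grip 51.3 F [-0.6  0.2 -1.1] j6 1.17
shift cm [-0.31  0.6   0.54] turn -0.002 | shift after turn [-0.32  0.6   0.54]
```

>>> send_rows(steps=[[[-0.2, 0.6, 0.1, 0, 0]]])

```text
clock: 8.62
position: [502.3, 139.9, 100.9]
ee_rot: [0.993, 0.113, -0.003, 0.016]
contact_force: [0.1, -0.4, -0.5]
gripper_width: 51.0
```

>>> send_rows(steps=[[[0, 0, 0.2, 0, 0]]])

```text
clock: 8.7
position: [502.0, 139.3, 98.8]
ee_rot: [0.993, 0.113, -0.003, 0.016]
contact_force: [0.4, -0.4, -1.6]
gripper_width: 50.7
```

>>> send_rows(steps=[[[0, 0, 0.15, 0, 0]]])

```text
clock: 8.78
position: [502.0, 139.0, 97.2]
ee_rot: [0.993, 0.113, -0.003, 0.016]
contact_force: [-0.4, 0.5, -2.1]
gripper_width: 50.8
```

```bash
python3 - <<'E'
from h import *
to(501,138.5,96,13)
im,d=optics.get_image("wrist"); cv2.imwrite("pics/p2.png",im)
E
```

```text
t 8.78 pos [502.  139.   97.2] yaw 12.98 tilt 1.9 grip 50.8 F [-0.4  0.5 -2.1] j6 1.17
shift cm [-0.11  0.03  0.12] turn -0.0 | shift after turn [-0.11  0.03  0.12]
```

View pics/p2.png

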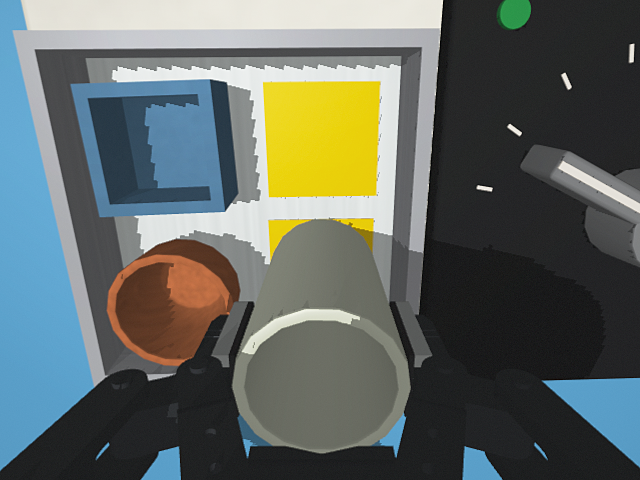

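The vase base's far edge at (322,219) lies along the pad's far edge, which spans columns 270–373, so it is centred. I'll lower to contact.

>>> send_rows(steps=[[[0, 0, 0.1, 0, 0]]])

```text
clock: 8.92
position: [501.9, 138.8, 96.2]
ee_rot: [0.993, 0.113, -0.003, 0.016]
contact_force: [-3.0, 0.9, 8.1]
gripper_width: 51.2
```

>>> send_rows(steps=[[[0, 0, 0.1, 0, 0]]])

```text
clock: 9.0
position: [502.1, 138.9, 96.3]
ee_rot: [0.993, 0.113, -0.003, 0.016]
contact_force: [-3.6, -0.3, 9.1]
gripper_width: 51.1
```

>>> send_rows(steps=[[[0, 0, 0, 0, 0.68], [0, 0, 0, 0, 0.74], [0, 0, 0, 0, 0.8], [0, 0, 0, 0, 0.85]]])

```text
clock: 9.33
position: [503.3, 139.4, 97.7]
ee_rot: [0.993, 0.113, -0.001, 0.016]
contact_force: [-0.1, -0.0, -0.4]
gripper_width: 72.5
```

```bash
python3 - <<'E'
from h import *
to(502,139,200,13); rim("wrist",140,(500,138))
E
```

```text
t 9.33 pos [503.3 139.4  97.7] yaw 13.03 tilt 1.82 grip 72.5 F [-0.1 -0.  -0.4] j6 1.17
shift cm [ -0.2    0.32 -10.22] turn 0.001 | shift after turn [ -0.2    0.32 -10.22]
wrist 12158 ctr [504.1 140.2] size [73.5 51. ] ang 81.7 z 139.7
```

>>> send_rows(steps=[[[0, 0.05, -1.2, 0, 0.85]]])

```text
clock: 9.47
position: [502.0, 138.5, 107.9]
ee_rot: [0.993, 0.113, -0.003, 0.017]
contact_force: [-0.7, -0.2, 0.0]
gripper_width: 72.7
```

>>> send_rows(steps=[[[0, 0.05, -1.5, 0, 0.85]]])

```text
clock: 9.55
position: [501.6, 138.2, 122.3]
ee_rot: [0.993, 0.113, -0.005, 0.017]
contact_force: [0.7, 0.1, -0.0]
gripper_width: 73.0
```

>>> send_rows(steps=[[[0, 0.0, -1.5, 0, 0.85]]])

```text
clock: 9.63
position: [501.3, 138.4, 137.3]
ee_rot: [0.993, 0.113, -0.005, 0.018]
contact_force: [0.6, -0.3, -0.8]
gripper_width: 72.5
```

>>> send_rows(steps=[[[0, 0.0, -1.5, 0, 1]]])

```text
clock: 9.72
position: [501.1, 138.8, 152.6]
ee_rot: [0.993, 0.113, -0.006, 0.018]
contact_force: [0.1, -0.7, -0.1]
gripper_width: 82.7
```

>>> send_rows(steps=[[[0, 0, -3.0, 0, 1], [0, 0, -3.0, 0, 1], [0, 0, -3.0, 0, 1], [0, 0, 0, 0, 1]]])

```text
clock: 10.05
position: [502.5, 142.1, 248.5]
ee_rot: [0.993, 0.113, -0.005, 0.018]
contact_force: [-0.4, 0.1, 0.2]
gripper_width: 85.2
```

```bash
python3 - <<'E'
from h import *
to(572,-237.5,250,18); rim("top",140,(502,139),36); rim("scene",140,(502,139),36); rim("wrist",140,(502,139),36)
s=arm.read_state(); print(np.round(R.from_quat(s["ee_rot"]).as_matrix()[:,2],4))
E
```

```text
t 10.05 pos [502.5 142.1 248.5] yaw 13.0 tilt 2.11 grip 85.2 F [-0.4  0.1  0.2] j6 1.18
shift cm [-1.77 38.53  1.2 ] turn -0.087 | shift after turn [-5.12 38.23  1.2 ]
top 105 ctr [501.2 134.5] size [46.1 51.2] ang 28.1 z 140.8
scene 174 ctr [504.9 136.7] size [50.2 50.3] ang 54.1 z 136.8
wrist 1904 ctr [503.1 138.2] size [51.5 51.1] ang 7.6 z 140.3
[-0.0169 -0.0406 -0.999 ]
```

>>> send_rows(steps=[[[0, 0, 0, -0.087, 1], [-0.4, 3.0, 0, 0, 1], [-0.4, 3.0, 0, 0, 1], [-0.4, 3.0, 0, 0, 1], [-0.4, 3.0, 0, 0, 1], [-0.4, 3.0, 0, 0, 1], [-0.4, 3.0, 0, 0, 1], [-0.4, 3.0, 0, 0, 1], [-0.4, 3.0, 0, 0, 1], [-0.4, 3.0, 0, 0, 1]]])

```text
clock: 11.03
position: [542.9, -134.4, 234.2]
ee_rot: [0.986, 0.163, -0.028, 0.019]
contact_force: [0.6, 0.0, 0.4]
gripper_width: 85.7
```

>>> send_rows(steps=[[[-0.4, 3.0, 0, 0, 1], [-0.4, 3.0, 0, 0, 1], [-0.4, 3.0, 0, 0, 1], [0, 0, 0, 0, 1]]])

```text
clock: 11.37
position: [557.6, -231.9, 228.4]
ee_rot: [0.986, 0.161, -0.036, 0.017]
contact_force: [0.5, -0.1, 0.8]
gripper_width: 85.1
```

```bash
python3 - <<'E'
from h import *
to(572,-237.5,140,18); rim("wrist",95,(572,-237),40)
s=arm.read_state(); print(np.round(R.from_quat(s["ee_rot"]).as_matrix()[:,2],4))
E
```

```text
t 11.37 pos [ 557.6 -231.9  228.4] yaw 18.47 tilt 4.56 grip 85.1 F [ 0.5 -0.1  0.8] j6 1.97
shift cm [1.86 0.8  8.75] turn 0.008 | shift after turn [1.86 0.78 8.75]
wrist 2364 ctr [ 570.9 -235.9] size [50.8 49.6] ang 17.9 z 95.5
[-0.067  -0.0439 -0.9968]
```

>>> send_rows(steps=[[[0.9, 0.4, 2.0, 0.008, 1], [0.9, 0.4, 2.0, 0, 1], [0, 0, 2.0, 0, 1], [0, 0, 1.5, 0, 1]]])

```text
clock: 11.75
position: [571.5, -234.2, 148.2]
ee_rot: [0.987, 0.157, -0.036, 0.016]
contact_force: [-0.5, 0.2, -0.1]
gripper_width: 85.5
```

```bash
python3 - <<'E'
from h import *
to(571,-237.3,110,18); to(571,-237.3,52,18)
E
```

```text
t 11.75 pos [ 571.5 -234.2  148.2] yaw 17.98 tilt 4.56 grip 85.5 F [-0.5  0.2 -0.1] j6 1.96
shift cm [0.15 0.2  3.82] turn -0.0 | shift after turn [0.15 0.2  3.82]
t 11.75 pos [ 571.5 -234.2  148.2] yaw 17.98 tilt 4.56 grip 85.5 F [-0.5  0.2 -0.1] j6 1.96
shift cm [0.59 0.08 9.61] turn -0.0 | shift after turn [0.59 0.08 9.61]
```

>>> send_rows(steps=[[[0.15, 0.1, 1.5, 0, 1], [0.1, 0.0, 1.5, 0, 1], [0.1, 0, 1.5, 0, 1]]])

```text
clock: 12.0
position: [569.0, -232.3, 96.7]
ee_rot: [0.987, 0.158, -0.04, 0.015]
contact_force: [0.1, 0.3, -0.0]
gripper_width: 85.7
```

>>> send_rows(steps=[[[0.1, 0, 1.5, 0, 1], [0.1, 0, 1.5, 0, 1]]])

```text
clock: 12.17
position: [566.5, -230.2, 62.8]
ee_rot: [0.986, 0.159, -0.043, 0.014]
contact_force: [0.9, -0.6, -0.5]
gripper_width: 85.6
```

```bash
python3 - <<'E'
from h import *
to(571,-237.3,52,18); rim("wrist",95,(571,-237),36)
E
```

```text
t 12.17 pos [ 566.5 -230.2   62.8] yaw 18.26 tilt 5.13 grip 85.6 F [ 0.9 -0.6 -0.5] j6 1.95
shift cm [0.3  0.8  1.07] turn 0.004 | shift after turn [0.3  0.8  1.07]
wrist 12677 ctr [ 572.7 -240.8] size [51.8 60.1] ang 17.8 z 95.2
```

>>> send_rows(steps=[[[0.3, 0.6, 0.5, 0, 1]]])

```text
clock: 12.3
position: [567.3, -233.1, 53.2]
ee_rot: [0.986, 0.159, -0.047, 0.012]
contact_force: [-0.6, -0.1, 0.6]
gripper_width: 85.5
```

>>> send_rows(steps=[[[0.1, 0.2, 0.5, 0, 1]]])

```text
clock: 12.38
position: [568.4, -234.6, 47.1]
ee_rot: [0.986, 0.16, -0.048, 0.012]
contact_force: [1.4, 0.0, -0.8]
gripper_width: 85.4
```

```bash
python3 - <<'E'
from h import *
to(571,-237.3,52,18)
s=arm.read_state(); im,d=optics.get_image("wrist"); cv2.imwrite("pics/w4.png",im)
E
```

```text
t 12.38 pos [ 568.4 -234.6   47.1] yaw 18.38 tilt 5.64 grip 85.4 F [ 1.4  0.  -0.8] j6 1.96
shift cm [ 0.12  0.35 -0.51] turn 0.007 | shift after turn [ 0.12  0.35 -0.51]
```

View pics/w4.png

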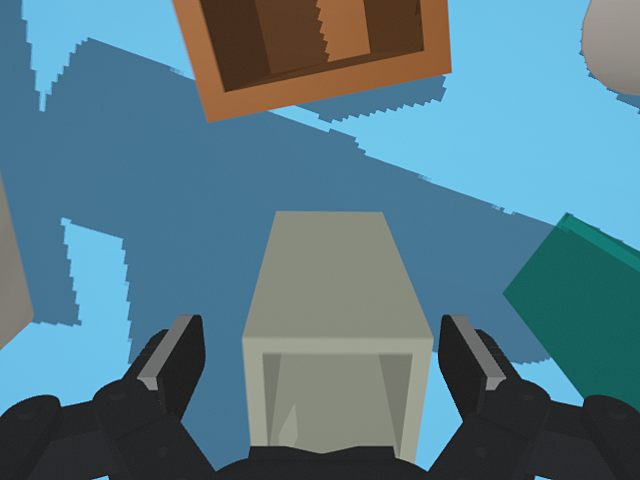

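The square vase is between the open fingers at (338,340), about 3 mm to the right of the centre line. The brown look-alike at (320,60) is clear.

>>> send_rows(steps=[[[0.2, 0.3, -0.4, 0, 0.8]]])

```text
clock: 12.52
position: [570.4, -236.4, 49.5]
ee_rot: [0.986, 0.16, -0.049, 0.011]
contact_force: [-0.4, -0.0, -0.5]
gripper_width: 75.6
```

>>> send_rows(steps=[[[0, 0.05, 0, 0, 0.65], [0, 0, 0, 0, 0.4], [0, 0, 0, 0, 0.2], [0, 0, 0, 0, 0]]])

```text
clock: 12.85
position: [573.3, -237.5, 52.4]
ee_rot: [0.986, 0.159, -0.046, 0.012]
contact_force: [-0.4, -1.4, -2.1]
gripper_width: 49.4
```

>>> send_rows(steps=[[[0, 0, 0, 0, 0]]])

```text
clock: 12.93
position: [573.1, -237.4, 52.5]
ee_rot: [0.986, 0.159, -0.046, 0.012]
contact_force: [-0.3, -0.1, -2.9]
gripper_width: 49.1
```

```bash
python3 - <<'E'
from h import *
to(571,-237.3,200,18)
s=arm.read_state(); print(np.round(R.from_quat(s["ee_rot"]).as_matrix()[:,2],4))
E
```

```text
t 12.93 pos [ 573.1 -237.4   52.5] yaw 18.32 tilt 5.47 grip 49.1 F [-0.3 -0.1 -2.9] j6 1.96
shift cm [ -1.6    0.04 -14.67] turn 0.006 | shift after turn [ -1.6    0.05 -14.67]
[-0.0875 -0.0379 -0.9954]
```

>>> send_rows(steps=[[[0, 0, -0.6, 0, 0], [-0.15, 0, -1.5, 0, 0], [-0.2, 0, -2, 0, 0], [-0.2, 0, -2, 0, 0], [-0.2, 0, -2, 0, 0], [-0.2, 0, -2, 0, 0], [-0.2, 0, -2, 0, 0], [-0.2, 0, -1.5, 0, 0], [0, 0, 0, 0, 0]]])

```text
clock: 13.68
position: [569.1, -235.9, 194.6]
ee_rot: [0.986, 0.158, -0.05, 0.01]
contact_force: [0.7, -0.6, -1.1]
gripper_width: 49.5
```

```bash
python3 - <<'E'
from h import *
to(563,152,200,13.2)
s=arm.read_state(); print(np.round(R.from_quat(s["ee_rot"]).as_matrix()[:,2],4))
E
```

```text
t 13.68 pos [ 569.1 -235.9  194.6] yaw 18.25 tilt 5.84 grip 49.5 F [ 0.7 -0.6 -1.1] j6 1.98
shift cm [ 11.45 -37.02  -1.84] turn 0.088 | shift after turn [  8.15 -37.89  -1.84]
[-0.0954 -0.0352 -0.9948]
```

>>> send_rows(steps=[[[0.3, -1.2, -0.5, 0.03, 0], [0.5, -2.3, -0.5, 0.03, 0], [0.5, -2.4, -0.5, 0.028, 0], [0.5, -2.4, -0.3, 0, 0], [0.5, -2.4, -0.3, 0, 0], [0.5, -2.4, -0.3, 0, 0], [0.5, -2.4, -0.3, 0, 0], [0.5, -2.4, -0.3, 0, 0], [0.5, -2.4, -0.3, 0, 0], [0.5, -2.4, -0.3, 0, 0]]])

```text
clock: 14.52
position: [559.1, 3.0, 215.8]
ee_rot: [0.993, 0.107, -0.056, 0.01]
contact_force: [0.4, 0.4, -1.3]
gripper_width: 49.3
```

```bash
python3 - <<'E'
from h import *
to(563,152,220,13.2)
s=arm.read_state(); print(np.round(R.from_quat(s["ee_rot"]).as_matrix()[:,2],4))
E
```

```text
t 14.52 pos [559.1   3.  215.8] yaw 12.22 tilt 6.46 grip 49.3 F [ 0.4  0.4 -1.3] j6 1.49
shift cm [  3.46 -14.47  -0.92] turn -0.017 | shift after turn [  3.71 -14.41  -0.92]
[-0.1082 -0.031  -0.9936]
```

>>> send_rows(steps=[[[0.6, -2.3, -0.2, 0, 0], [0.6, -2.3, -0.2, -0.008, 0], [0.6, -2.3, -0.2, -0.008, 0], [0.6, -2.3, -0.2, 0, 0], [0.6, -2.3, -0.2, 0, 0], [0.5, -1.8, 0, 0, 0], [0, 0, 0, 0, 0]]])

```text
clock: 15.1
position: [559.7, 151.4, 214.0]
ee_rot: [0.991, 0.116, -0.061, 0.009]
contact_force: [0.8, 0.1, -1.9]
gripper_width: 49.0
```

```bash
python3 - <<'E'
from h import *
to(563,152,160,13.2)
s=arm.read_state(); print(np.round(R.from_quat(s["ee_rot"]).as_matrix()[:,2],4)); np.savez("pics/w5_s.npz",q=s["ee_rot"],p=s["position"])
im,d=optics.get_image("wrist"); cv2.imwrite("pics/w5.png",im); np.save("pics/w5_d.npy",d)
E
```

```text
t 15.1 pos [559.7 151.4 214. ] yaw 13.38 tilt 7.03 grip 49.0 F [ 0.8  0.1 -1.9] j6 1.29
shift cm [0.99 0.   5.32] turn 0.003 | shift after turn [ 0.99 -0.    5.32]
[-0.1183 -0.0314 -0.9925]
```

View pics/w5.png

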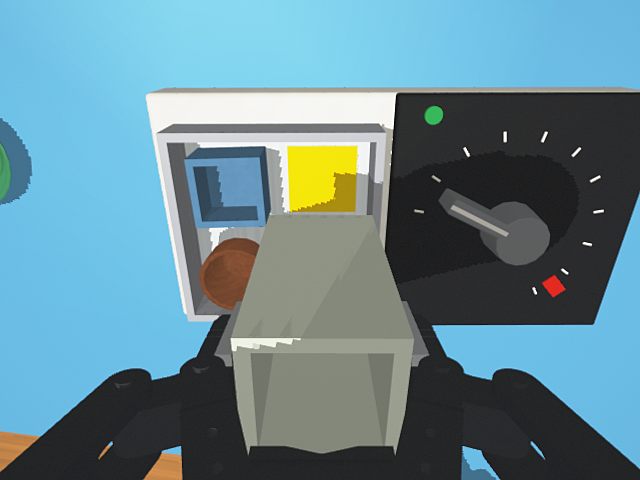

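The square vase is held over the tray. Its base's far edge runs (268,214)–(370,214), and the back pad's far edge runs (288,147)–(357,147). The bowl and dish are undisturbed.

```bash
python3 - <<'E'
from h import *
z=np.load("pics/w5_s.npz"); e=wext(dict(ee_rot=z["q"],position=z["p"])); X=np.array([.973,.229]); 
b=ray([[268,214],[371,214]],161.5,e)[:,:2]; print('base edge',b,np.linalg.norm(b[1]-b[0]),'ang',np.degrees(np.arctan2(*(b[0]-b[1])[::-1]))-90,'ctr',b.mean(0)-25*X)
p=ray([[288,147],[357,147]],45,e)[:,:2]; print('pad edge',p,np.linalg.norm(p[1]-p[0]),'ang',np.degrees(np.arctan2(*(p[0]-p[1])[::-1]))-90,'ctr',p.mean(0)-26*X)
t=ray([[231,338],[414,338]],256.5,e)[:,:2]; print('rim edge',t,np.linalg.norm(t[1]-t[0]),'ctr',t.mean(0)-25*X)
s=arm.read_state(); print(s['position'])
E
```

```text
base edge [[574.67358196 182.82884484]
 [586.24576462 133.96327864]] 50.21711831481821 ang 13.323153540195989 ctr [556.13467329 152.67106174]
pad edge [[580.68578581 182.60828314]
 [592.44722057 133.01185037]] 50.97192846138042 ang 13.340841235716013 ctr [561.26850319 151.85606675]
rim edge [[576.76100169 182.38937466]
 [588.35579016 133.27181286]] 50.467553906582374 ctr [558.23339593 152.10559376]
[559.36920727 150.12485883 213.90529877]
```

>>> send_rows(steps=[[[0.6, 0, 1.0, 0, 0], [0.4, 0, 1.5, 0, 0], [0.2, 0, 1.5, 0, 0], [0.1, 0, 0.8, 0, 0]]])

```text
clock: 15.48
position: [567.0, 149.7, 161.5]
ee_rot: [0.991, 0.115, -0.06, 0.009]
contact_force: [-0.2, -1.5, -3.2]
gripper_width: 49.6
```

```bash
python3 - <<'E'
from h import *
to(564.5,150,135,13.2); to(564.5,150,98,13.2)
E
```

```text
t 15.48 pos [567.  149.7 161.5] yaw 13.26 tilt 7.0 grip 49.6 F [-0.2 -1.5 -3.2] j6 1.3
shift cm [ 0.09 -0.09  2.66] turn 0.001 | shift after turn [ 0.09 -0.09  2.66]
t 15.48 pos [567.  149.7 161.5] yaw 13.26 tilt 7.0 grip 49.6 F [-0.2 -1.5 -3.2] j6 1.3
shift cm [ 0.54 -0.1   6.33] turn 0.001 | shift after turn [ 0.54 -0.1   6.33]
```

>>> send_rows(steps=[[[0.1, -0.05, 1.2, 0, 0], [0.1, -0.05, 1.2, 0, 0]]])

```text
clock: 15.65
position: [566.0, 148.2, 135.1]
ee_rot: [0.992, 0.114, -0.061, 0.009]
contact_force: [0.9, 0.5, -2.3]
gripper_width: 49.3
```

```bash
python3 - <<'E'
from h import *
to(564.5,150,98,13.2)
E
```

```text
t 15.65 pos [566.  148.2 135.1] yaw 13.11 tilt 7.07 grip 49.3 F [ 0.9  0.5 -2.3] j6 1.3
shift cm [ 0.35 -0.22  3.69] turn -0.002 | shift after turn [ 0.35 -0.22  3.69]
```

>>> send_rows(steps=[[[0.1, -0.2, 0.8, 0, 0]]])

```text
clock: 15.73
position: [564.9, 148.7, 125.1]
ee_rot: [0.992, 0.113, -0.062, 0.009]
contact_force: [-0.6, 0.7, -2.2]
gripper_width: 49.4
```

>>> send_rows(steps=[[[0.1, -0.1, 0.8, 0, 0]]])

```text
clock: 15.82
position: [564.6, 149.0, 115.9]
ee_rot: [0.992, 0.113, -0.063, 0.01]
contact_force: [-0.3, -0.5, -2.3]
gripper_width: 49.1
```

```bash
python3 - <<'E'
from h import *
to(564.5,150,98,13.2)
s=arm.read_state(); im,d=optics.get_image("wrist"); cv2.imwrite("pics/w6.png",im); np.savez("pics/w6_s.npz",q=s["ee_rot"],p=s["position"])
E
```

```text
t 15.82 pos [564.6 149.  115.9] yaw 12.95 tilt 7.27 grip 49.1 F [-0.3 -0.5 -2.3] j6 1.3
shift cm [ 0.24 -0.11  1.77] turn -0.004 | shift after turn [ 0.24 -0.11  1.77]
```

View pics/w6.png

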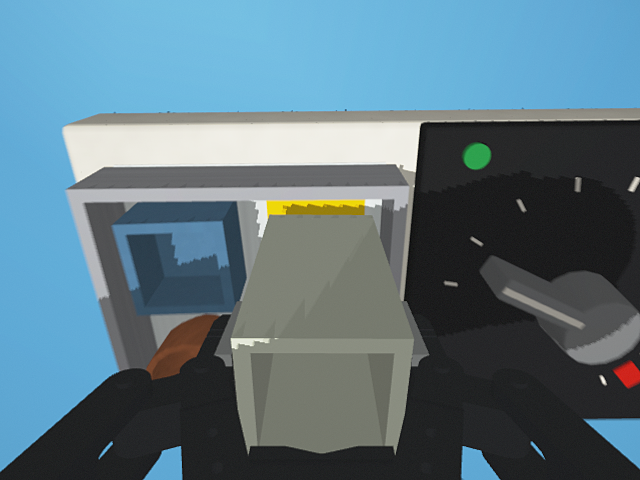

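The vase is just above the back pad, whose strip is visible at (315,207), and is centred on it between the dish and the wall. I'll lower the rest.

>>> send_rows(steps=[[[0.1, -0.1, 0.6, 0, 0]]])

```text
clock: 15.95
position: [564.1, 149.5, 108.1]
ee_rot: [0.992, 0.112, -0.064, 0.01]
contact_force: [-0.2, 0.1, -1.7]
gripper_width: 49.1
```

>>> send_rows(steps=[[[0.1, 0, 0.5, 0, 0]]])

```text
clock: 16.03
position: [564.2, 149.4, 102.3]
ee_rot: [0.992, 0.112, -0.064, 0.01]
contact_force: [-0.3, 1.4, -2.2]
gripper_width: 49.5
```

>>> send_rows(steps=[[[0.05, 0, 0.25, 0, 0]]])

```text
clock: 16.12
position: [564.5, 149.5, 99.3]
ee_rot: [0.992, 0.112, -0.064, 0.01]
contact_force: [-0.4, -0.3, -2.1]
gripper_width: 49.5
```

>>> send_rows(steps=[[[0, 0, 0.15, 0, 0]]])

```text
clock: 16.2
position: [564.5, 149.4, 97.5]
ee_rot: [0.992, 0.112, -0.064, 0.01]
contact_force: [-0.4, -0.9, -2.2]
gripper_width: 49.4
```

>>> send_rows(steps=[[[0, 0, 0.12, 0, 0]]])

```text
clock: 16.28
position: [564.5, 149.5, 97.3]
ee_rot: [0.992, 0.113, -0.064, 0.01]
contact_force: [-2.9, -0.2, 7.8]
gripper_width: 49.6
```

>>> send_rows(steps=[[[0, 0, 0.12, 0, 0]]])

```text
clock: 16.37
position: [564.5, 149.5, 97.3]
ee_rot: [0.992, 0.113, -0.064, 0.01]
contact_force: [-2.5, -0.6, 3.4]
gripper_width: 49.5
```

>>> send_rows(steps=[[[0, 0, 0, 0, 0.66], [0, 0, 0, 0, 0.72], [0, 0, 0, 0, 0.78], [0, 0, 0, 0, 0.82]]])

```text
clock: 16.7
position: [566.6, 150.3, 99.6]
ee_rot: [0.992, 0.113, -0.06, 0.009]
contact_force: [0.0, -0.3, -1.1]
gripper_width: 70.2
```

>>> send_rows(steps=[[[-0.1, 0, -1.0, 0, 0.82]]])

```text
clock: 16.78
position: [565.6, 150.0, 108.3]
ee_rot: [0.992, 0.113, -0.062, 0.01]
contact_force: [0.9, 1.5, -0.6]
gripper_width: 70.2
```

>>> send_rows(steps=[[[-0.15, 0, -1.5, 0, 0.82]]])

```text
clock: 16.87
position: [565.5, 149.8, 123.1]
ee_rot: [0.992, 0.113, -0.063, 0.01]
contact_force: [-0.5, -0.6, 0.4]
gripper_width: 69.8
```

>>> send_rows(steps=[[[-0.15, 0, -1.5, 0, 0.82]]])

```text
clock: 16.95
position: [565.8, 149.9, 138.8]
ee_rot: [0.992, 0.113, -0.064, 0.011]
contact_force: [1.3, 0.3, -0.2]
gripper_width: 70.0
```

>>> send_rows(steps=[[[-0.15, 0, -1.5, 0, 0.82], [-0.3, 0, -2.5, 0, 0.7], [-0.3, 0, -2.5, 0, 0.6], [-0.3, 0, -2.5, 0, 0.6], [-0.3, 0, -2.5, 0, 0.5], [0, 0, 0, 0, 0.5]]])

```text
clock: 17.45
position: [568.5, 150.6, 267.7]
ee_rot: [0.992, 0.113, -0.059, 0.01]
contact_force: [1.0, 0.2, 1.0]
gripper_width: 42.4
```

```bash
python3 - <<'E'
from h import *
to(565,15,220,13)
for c in((503,137),(563,151)):
    for n in("wrist","top","scene"): im=rim(n,140,c,34)
s=arm.read_state(); print(np.round(R.from_quat(s["ee_rot"]).as_matrix()[:,2],4),np.round(s["joints"],2))
im,d=optics.get_image("wrist"); cv2.imwrite("pics/w7.png",im)
E
```

```text
t 17.45 pos [568.5 150.6 267.7] yaw 13.01 tilt 6.89 grip 42.4 F [1.  0.2 1. ] j6 1.29
shift cm [-2.79 13.09  5.23] turn 0.0 | shift after turn [-2.79 13.09  5.23]
wrist 1554 ctr [503.5 138.5] size [51.  50.9] ang 12.1 z 139.9
top 129 ctr [503.4 135.6] size [49.7 51.4] ang 37.0 z 140.9
scene 166 ctr [505.4 136.3] size [49.8 51.3] ang 71.9 z 136.9
wrist 2600 ctr [561.3 150.4] size [51. 50.] ang 12.7 z 140.5
top 174 ctr [561.7 148. ] size [52.1 49.8] ang 11.7 z 141.0
scene 251 ctr [563.3 149.2] size [51.3 54.7] ang 11.6 z 137.8
[-0.1291 -0.0384 -0.9909] [ 0.52  0.37  0.06 -0.03 -1.39  1.29]
```

View pics/w7.png

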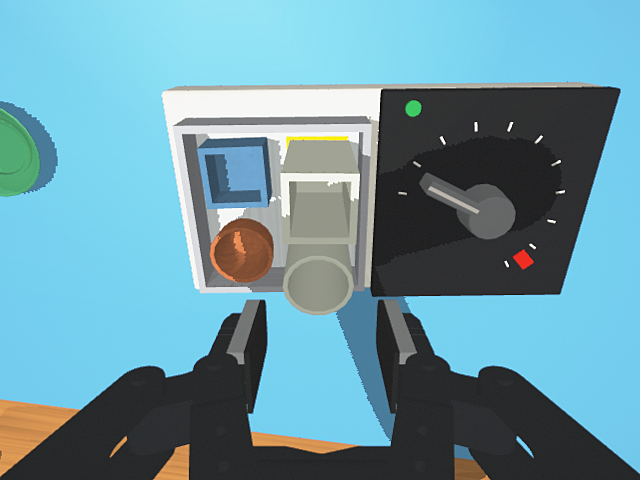

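Both vases stand on the tray floor (rims at z≈140) and the bowl at (241,250) and dish at (237,172) stand too. The pointer runs from (488,211) to (425,182). Next is the dial.

```bash
cat >> h.py <<'E'
AX=np.array([565.,9.])
def dial(n,lo=30):
    s=arm.read_state(); im,d=optics.get_image(n); e=wext(s) if n=="wrist" else ext(n); P=cloud(d,e)
    m=(d>0)&(P[...,2]>80)&(P[...,2]<98)&(np.hypot(P[...,0]-AX[0],P[...,1]-AX[1])<66); 
    hsv=cv2.cvtColor(im,cv2.COLOR_BGR2HSV); H,S,V=[hsv[...,i].astype(int) for i in range(3)]
    rm=(d>0)&((H<6)|(H>174))&(S>150)&(abs(P[...,2]-60)<10)&(np.hypot(P[...,0]-AX[0],P[...,1]-AX[1])<95)
    if rm.sum()>8: r=ray(np.argwhere(rm)[:,::-1].mean(0),60,e)[0][:2]-AX; print(n,'red r',round(np.hypot(*r),1),'ang',round(np.degrees(np.arctan2(r[1],r[0])),1))
    q=ray(np.argwhere(m)[:,::-1],90,e)[:,:2]-AX; r=np.hypot(*q.T); f=q[(r>lo)&(r<62)]
    if len(f)>5:
        f=f.mean(0); print(n,'ptr',m.sum(),'ang',round(np.degrees(np.arctan2(f[1],f[0])),1))
    w=m&(V>np.percentile(V[m],85))&(S<60); g=ray(np.argwhere(w)[:,::-1],90,e)[:,:2]; c=g.mean(0); _,_,v=np.linalg.svd(g-c); v=v[0]*np.sign(v[0]@(c-AX) or 1)
    print(n,'line n',w.sum(),'dir',round(np.degrees(np.arctan2(v[1],v[0])),1),'off axis',round(np.cross(v,c-AX).item(),1),'span',np.round([((g-AX)@v).min(),((g-AX)@v).max()],1)); return im,m
E
python3 - 2>/dev/null <<'E'
from h import *
for n in("wrist","top","scene"):
    im,m=dial(n)
a=np.radians(70); to(AX[0]+44*np.cos(a),AX[1]+44*np.sin(a),200,70)
E
```

```text
wrist red r 74.2 ang -124.6
wrist ptr 2695 ang 76.0
wrist line n 400 dir 78.2 off axis -0.8 span [-17.2  60.1]
top red r 73.9 ang -122.6
top ptr 275 ang 76.5
top line n 42 dir 77.7 off axis -2.1 span [12.  55.7]
scene red r 67.6 ang -124.2
scene ptr 385 ang 70.7
scene line n 57 dir 76.4 off axis -0.8 span [12.4 59.1]
t 17.95 pos [565.6 150.  259.9] yaw 12.96 tilt 7.67 grip 42.4 F [-0.5 -0.9  0.2] j6 1.29
shift cm [-0.02  9.98  6.13] turn -0.996 | shift after turn [-8.39  5.41  6.13]
```

>>> send_rows(steps=[[[-0.1, 2.0, 0, 0, 0.35], [-0.1, 2.4, 0.3, 0, 0.35], [-0.1, 2.4, 0.5, -0.1, 0.35], [-0.2, 2.2, 0.5, -0.11, 0.35], [0, 0, 0.5, -0.11, 0.35], [0, 0, 0.5, -0.11, 0.35], [0, 0, 0.5, -0.11, 0.35], [0, 0, 0.5, -0.11, 0.35], [0, 0, 0.5, -0.11, 0.35], [0, 0, 0.5, -0.11, 0.35]]])

```text
clock: 18.78
position: [578.7, 55.5, 213.7]
ee_rot: [0.84, 0.537, -0.067, -0.018]
contact_force: [0.0, -0.5, 0.3]
gripper_width: 30.2
```

>>> send_rows(steps=[[[0, 0, 0.5, -0.11, 0.35], [0, 0, 0.5, -0.11, 0.35], [0, 0, 0, 0, 0.35]]])

```text
clock: 19.03
position: [576.3, 54.6, 201.1]
ee_rot: [0.772, 0.631, -0.066, -0.027]
contact_force: [-0.7, 0.4, -0.3]
gripper_width: 30.1
```

```bash
python3 - <<'E'
from h import *
a=np.radians(78); to(AX[0]+44*np.cos(a),AX[1]+44*np.sin(a),120,78)
s=arm.read_state(); print(np.round(R.from_quat(s["ee_rot"]).as_matrix()[:,2],4),np.round(s["joints"],2))
E
```

```text
t 19.03 pos [576.3  54.6 201.1] yaw 78.8 tilt 8.17 grip 30.1 F [-0.7  0.4 -0.3] j6 2.58
shift cm [0.25 0.85 8.06] turn 0.014 | shift after turn [0.27 0.85 8.06]
[-0.1359 -0.0417 -0.9898] [ 0.37  0.4  -0.05 -0.01 -1.26  2.58]
```

>>> send_rows(steps=[[[0.1, 0.3, 2, 0, 0.35], [0.1, 0.3, 2, 0, 0.35], [0, 0.2, 2, 0, 0.35], [0, 0.1, 1.5, 0, 0.35]]])

```text
clock: 19.37
position: [579.1, 52.3, 127.5]
ee_rot: [0.776, 0.628, -0.062, -0.024]
contact_force: [-0.3, 0.3, 0.2]
gripper_width: 29.9
```

```bash
python3 - <<'E'
from h import *
a=np.radians(78); to(AX[0]+44*np.cos(a),AX[1]+44*np.sin(a),76,78)
E
```

```text
t 19.37 pos [579.1  52.3 127.5] yaw 78.15 tilt 7.57 grip 29.9 F [-0.3  0.3  0.2] j6 2.57
shift cm [0.21 0.11 5.17] turn 0.003 | shift after turn [0.21 0.11 5.17]
```

>>> send_rows(steps=[[[0.1, 0.1, 1.2, 0, 0.42], [0, 0, 1.2, 0, 0.42]]])

```text
clock: 19.53
position: [577.2, 51.9, 101.6]
ee_rot: [0.778, 0.625, -0.062, -0.024]
contact_force: [0.4, 0.1, 0.8]
gripper_width: 35.7
```

```bash
python3 - <<'E'
from h import *
a=np.radians(78); to(AX[0]+44*np.cos(a),AX[1]+44*np.sin(a),76,78)
E
```

```text
t 19.53 pos [577.2  51.9 101.6] yaw 77.79 tilt 7.65 grip 35.7 F [0.4 0.1 0.8] j6 2.56
shift cm [ 0.12 -0.    2.57] turn -0.004 | shift after turn [ 0.12 -0.    2.57]
```

>>> send_rows(steps=[[[0.05, 0, 1.0, 0, 0.42]]])

```text
clock: 19.62
position: [575.7, 51.8, 90.6]
ee_rot: [0.779, 0.624, -0.063, -0.024]
contact_force: [0.6, -0.7, 0.2]
gripper_width: 36.3
```

>>> send_rows(steps=[[[0.05, 0, 1.0, 0, 0.42]]])

```text
clock: 19.7
position: [574.8, 51.9, 80.1]
ee_rot: [0.779, 0.623, -0.063, -0.024]
contact_force: [-0.1, 0.5, 0.0]
gripper_width: 35.8
```

>>> send_rows(steps=[[[0, 0, 0.5, 0, 0.42]]])

```text
clock: 19.78
position: [573.5, 51.6, 73.7]
ee_rot: [0.78, 0.623, -0.064, -0.024]
contact_force: [0.5, -0.3, 0.0]
gripper_width: 35.7
```

```bash
cat >> h.py <<'E'
def arc(a1,n,r=44,z=76,lead=0):   # n rows from here: TCP around the dial axis to world angle a1 (deg), tool x outward
    s=arm.read_state(); M=R.from_quat(s["ee_rot"]).as_matrix(); y0=np.degrees(np.arctan2(M[1,0],M[0,0])); p=np.array(s["position"]); v=p[:2]-AX; a0=np.degrees(np.arctan2(v[1],v[0])); r0=np.hypot(*v)
    print('t',round(s["clock"],2),'at r',round(r0,1),'ang',round(a0,1),'z',round(p[2],1),'yaw',round(y0,1),'F',np.round(s["contact_force"],1),'j6',round(s["joints"][5],2),'tilt',round(np.degrees(np.arccos(-M[2,2])),1))
    tn=-np.radians((a1-y0)/n)
    for k in range(1,n+1):
        a=np.radians(a0+(a1-a0)*k/n); rr=r0+(r-r0)*k/n; q=np.array([AX[0]+rr*np.cos(a),AX[1]+rr*np.sin(a),p[2]+(z-s["position"][2])/n])
        print(np.round(M.T@(q-p)/10,2).tolist(),round(tn,3)); p=q; M=M@R.from_rotvec([0,0,tn]).as_matrix()
E
python3 - <<'E'
from h import *
arc(38,8)
E
```

```text
t 19.78 at r 43.5 ang 78.8 z 73.7 yaw 77.4 F [ 0.5 -0.3  0. ] j6 2.56 tilt 7.8
[-0.0, 0.38, -0.07] 0.086
[-0.01, 0.38, -0.07] 0.086
[-0.01, 0.38, -0.07] 0.086
[-0.01, 0.38, -0.07] 0.086
[-0.01, 0.39, -0.06] 0.086
[-0.01, 0.39, -0.06] 0.086
[-0.01, 0.39, -0.05] 0.086
[-0.01, 0.39, -0.05] 0.086
```

>>> send_rows(steps=[[[0, 0.38, -0.1, 0.086, 0.42], [0, 0.38, -0.07, 0.086, 0.42], [0, 0.38, -0.07, 0.086, 0.42], [0, 0.38, -0.06, 0.086, 0.42]]])

```text
clock: 20.12
position: [586.0, 46.3, 73.2]
ee_rot: [0.879, 0.472, -0.07, -0.013]
contact_force: [-2.9, -0.1, 0.6]
gripper_width: 36.1
```

```bash
python3 - <<'E'
from h import *
arc(18,8)
E
```

```text
t 20.12 at r 42.8 ang 60.6 z 73.2 yaw 56.8 F [-2.9 -0.1  0.6] j6 2.21 tilt 8.2
[0.02, 0.39, -0.07] 0.085
[0.02, 0.4, -0.07] 0.085
[0.01, 0.4, -0.06] 0.085
[0.01, 0.4, -0.06] 0.085
[0.01, 0.4, -0.06] 0.085
[0.0, 0.4, -0.05] 0.085
[-0.0, 0.41, -0.05] 0.085
[-0.0, 0.41, -0.04] 0.085
```

>>> send_rows(steps=[[[0.02, 0.42, -0.1, 0.085, 0.42], [0.02, 0.42, -0.08, 0.085, 0.42], [0.01, 0.42, -0.07, 0.085, 0.42], [0.01, 0.42, -0.07, 0.085, 0.42], [0.01, 0.42, -0.06, 0.085, 0.42], [0.01, 0.42, -0.06, 0.085, 0.42]]])

```text
clock: 20.62
position: [601.1, 30.7, 74.9]
ee_rot: [0.973, 0.22, -0.075, 0.004]
contact_force: [-1.6, 2.9, -0.8]
gripper_width: 35.8
```

```bash
python3 - <<'E'
from h import *
arc(-20,8)
E
```

```text
t 20.62 at r 42.1 ang 31.1 z 74.9 yaw 25.6 F [-1.6  2.9 -0.8] j6 1.7 tilt 8.6
[0.04, 0.47, -0.03] 0.099
[0.04, 0.47, -0.02] 0.099
[0.03, 0.47, -0.02] 0.099
[0.03, 0.48, -0.01] 0.099
[0.02, 0.48, 0.0] 0.099
[0.01, 0.48, 0.01] 0.099
[0.01, 0.49, 0.02] 0.099
[0.0, 0.49, 0.02] 0.099
```

>>> send_rows(steps=[[[0.05, 0.5, -0.03, 0.09, 0.42], [0.05, 0.5, -0.02, 0.09, 0.42], [0.04, 0.5, -0.02, 0.09, 0.42], [0.04, 0.5, -0.01, 0.09, 0.42], [0.03, 0.5, 0, 0.09, 0.42], [0.03, 0.5, 0.01, 0.09, 0.42], [0.02, 0.5, 0.02, 0.09, 0.42], [0.02, 0.5, 0.02, 0.09, 0.42]]])

```text
clock: 21.28
position: [607.5, -3.7, 76.4]
ee_rot: [0.985, -0.158, -0.07, 0.029]
contact_force: [-0.5, 3.1, -0.5]
gripper_width: 36.0
```

```bash
python3 - <<'E'
from h import *
arc(-65,8)
E
```

```text
t 21.28 at r 44.3 ang -16.7 z 76.4 yaw -18.5 F [-0.5  3.1 -0.5] j6 1.0 tilt 8.7
[-0.01, 0.46, 0.04] 0.101
[-0.01, 0.46, 0.05] 0.101
[-0.02, 0.46, 0.06] 0.101
[-0.02, 0.46, 0.06] 0.101
[-0.02, 0.46, 0.07] 0.101
[-0.02, 0.46, 0.07] 0.101
[-0.03, 0.46, 0.07] 0.101
[-0.03, 0.46, 0.07] 0.101
```

>>> send_rows(steps=[[[0, 0.48, 0.04, 0.1, 0.42], [0, 0.48, 0.05, 0.1, 0.42], [-0.01, 0.48, 0.06, 0.1, 0.42], [-0.01, 0.48, 0.06, 0.1, 0.42], [-0.01, 0.48, 0.07, 0.1, 0.42], [-0.01, 0.48, 0.07, 0.1, 0.42], [-0.02, 0.48, 0.07, 0.1, 0.42], [-0.02, 0.48, 0.07, 0.1, 0.42]]])

```text
clock: 21.95
position: [588.5, -27.0, 77.0]
ee_rot: [0.834, -0.549, -0.047, 0.047]
contact_force: [1.4, 1.7, -1.3]
gripper_width: 35.9
```

```bash
python3 - <<'E'
from h import *
arc(-105,8)
E
```

```text
t 21.95 at r 43.0 ang -56.8 z 77.0 yaw -66.8 F [ 1.4  1.7 -1.3] j6 0.18 tilt 7.6
[0.07, 0.44, 0.07] 0.083
[0.06, 0.44, 0.07] 0.083
[0.05, 0.45, 0.07] 0.083
[0.04, 0.45, 0.07] 0.083
[0.03, 0.45, 0.07] 0.083
[0.02, 0.45, 0.07] 0.083
[0.01, 0.46, 0.07] 0.083
[-0.0, 0.46, 0.07] 0.083
```

>>> send_rows(steps=[[[0.07, 0.5, 0.08, 0.08, 0.42], [0.06, 0.5, 0.08, 0.08, 0.42], [0.05, 0.5, 0.08, 0.08, 0.42], [0.04, 0.5, 0.08, 0.08, 0.42], [0.03, 0.5, 0.07, 0.08, 0.42], [0.02, 0.5, 0.07, 0.08, 0.42], [0.01, 0.5, 0.07, 0.08, 0.42], [0, 0.5, 0.07, 0.08, 0.42]]])

```text
clock: 22.62
position: [563.1, -31.1, 78.7]
ee_rot: [-0.605, 0.795, 0.019, -0.044]
contact_force: [3.1, -0.3, -1.0]
gripper_width: 35.4
```

```bash
python3 - 2>/dev/null <<'E'
from h import *
arc(-130,5)
for n in("top","scene"): dial(n)
E
```

```text
t 22.62 at r 40.2 ang -92.6 z 78.7 yaw -105.4 F [ 3.1 -0.3 -1. ] j6 -0.5 tilt 5.5
[0.16, 0.5, 0.11] 0.086
[0.13, 0.52, 0.1] 0.086
[0.11, 0.54, 0.1] 0.086
[0.09, 0.55, 0.1] 0.086
[0.06, 0.56, 0.1] 0.086
top red r 74.1 ang -122.7
top line n 16 dir -59.9 off axis -5.7 span [-12.2  18.9]
scene red r 68.7 ang -123.9
scene ptr 138 ang -87.8
scene line n 18 dir -28.4 off axis -41.8 span [-5.2 35.9]
```

>>> send_rows(steps=[[[0.16, 0.52, 0.12, 0.07, 0.42], [0.13, 0.52, 0.12, 0.07, 0.42], [0.11, 0.52, 0.12, 0.07, 0.42], [0.08, 0.52, 0.11, 0.07, 0.42], [0, 0, 0, 0, 0.42]]])

```text
clock: 23.13
position: [547.2, -28.3, 78.4]
ee_rot: [-0.489, 0.871, 0.01, -0.041]
contact_force: [-1.1, 0.2, -0.8]
gripper_width: 36.0
```

```bash
python3 - 2>/dev/null <<'E'
from h import *
arc(-135,3)
dial("wrist"); im,m=dial("scene"); cv2.imwrite("pics/s2.png",cv2.resize(im[160:340,220:440],None,fx=3,fy=3,interpolation=cv2.INTER_CUBIC))
E
```

```text
t 23.13 at r 41.3 ang -115.5 z 78.4 yaw -121.2 F [-1.1  0.2 -0.8] j6 -0.79 tilt 4.9
[0.11, 0.46, 0.11] 0.08
[0.09, 0.48, 0.11] 0.08
[0.07, 0.49, 0.11] 0.08
wrist red r 72.9 ang -124.5
wrist ptr 11843 ang -109.1
wrist line n 1775 dir -118.1 off axis 9.9 span [-12.9  58.2]
scene red r 69.5 ang -130.2
scene ptr 237 ang -106.2
scene line n 36 dir 69.0 off axis -10.2 span [-58.2  16.3]
```

View pics/s2.png

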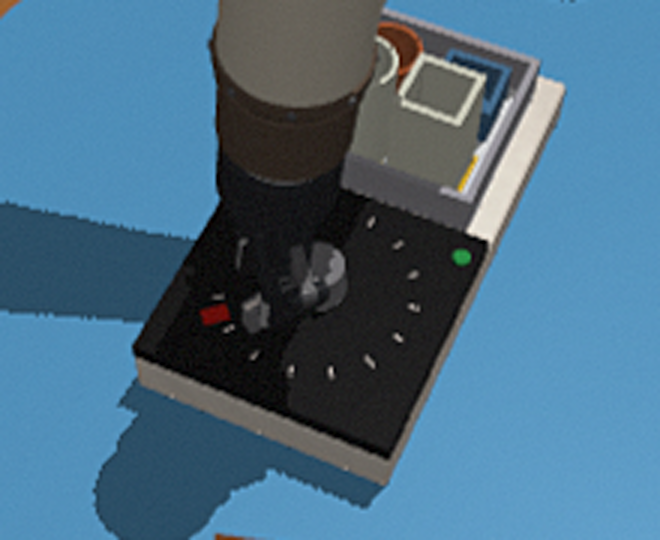

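The pointer tip at (258,312) is still short of the red mark at (213,315), seen from hub (325,275). I judge it to need about 15° more.

>>> send_rows(steps=[[[0.1, 0.45, 0.1, 0.05, 0.42], [0.08, 0.45, 0.1, 0.05, 0.42], [0, 0, 0, 0, 0.42]]])

```text
clock: 23.48
position: [541.6, -25.3, 78.0]
ee_rot: [-0.448, 0.893, 0.007, -0.04]
contact_force: [-0.5, 0.2, 0.1]
gripper_width: 35.6
```

```bash
python3 - 2>/dev/null <<'E'
from h import *
arc(-135,3)
dial("wrist"); dial("scene")
E
```

```text
t 23.48 at r 41.5 ang -124.3 z 78.0 yaw -126.6 F [-0.5  0.2  0.1] j6 -0.9 tilt 4.7
[0.08, 0.26, 0.08] 0.049
[0.08, 0.26, 0.08] 0.049
[0.07, 0.27, 0.08] 0.049
wrist red r 72.9 ang -124.4
wrist ptr 11769 ang -117.7
wrist line n 1415 dir -117.8 off axis 4.0 span [-12.   59.4]
scene red r 69.1 ang -129.9
scene ptr 266 ang -108.9
scene line n 35 dir 68.2 off axis -8.3 span [-58.1  15.3]
```

>>> send_rows(steps=[[[0.08, 0.35, 0.08, 0.05, 0.42], [0.06, 0.3, 0.06, 0.05, 0.42], [0, 0, 0, 0, 0.42]]])

```text
clock: 23.83
position: [538.2, -22.5, 77.5]
ee_rot: [-0.405, 0.914, 0.004, -0.039]
contact_force: [0.4, -0.2, 0.4]
gripper_width: 35.4
```

>>> send_rows(steps=[[[0, -0.3, -0.2, 0, 0.42], [0, 0, -1.5, 0, 0.42], [0, 0, -2, 0, 0.42], [0, 0, -2, 0, 0.42], [0, 0, -2, 0, 0.42], [0, 0, -2, 0, 0.42], [0, 0, 0, 0, 0.42]]])

```text
clock: 24.42
position: [546.5, -23.3, 175.5]
ee_rot: [-0.411, 0.91, 0.007, -0.045]
contact_force: [0.9, 0.5, 0.6]
gripper_width: 36.0
```

```bash
python3 - 2>/dev/null <<'E'
from h import *
arc(-135,3)
im,m=dial("wrist"); dial("scene"); dial("top"); cv2.imwrite("pics/w8.png",im)
E
```

```text
t 24.42 at r 37.2 ang -119.8 z 175.5 yaw -131.3 F [0.9 0.5 0.6] j6 -0.98 tilt 5.2
[0.02, 0.13, 3.34] 0.022
[-0.0, 0.18, 3.34] 0.022
[-0.03, 0.22, 3.34] 0.022
wrist red r 73.1 ang -124.7
wrist ptr 4320 ang -119.7
wrist line n 626 dir -113.3 off axis -3.5 span [-17.4  59.4]
scene red r 70.6 ang -131.0
scene ptr 393 ang -112.3
scene line n 58 dir -120.8 off axis 6.0 span [-15.7  57.7]
top red r 74.1 ang -122.7
top ptr 105 ang -118.0
top line n 13 dir 132.1 off axis -11.1 span [-7.2  9.1]
```

View pics/w8.png

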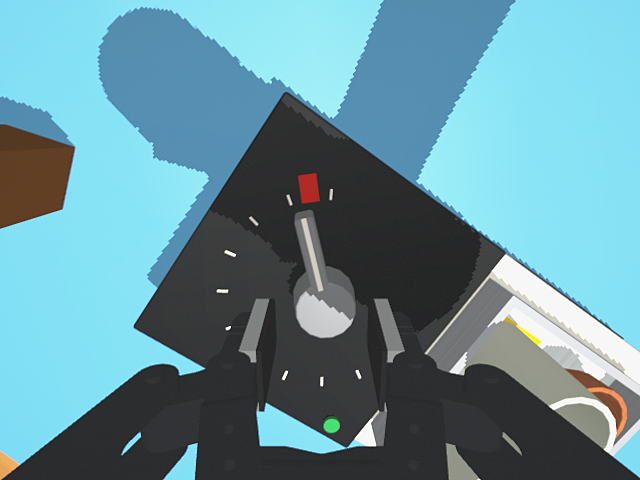

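The pointer runs from the hub at (325,300) to its tip at (303,213), just beside the red mark at (309,188). I'll compute the residual from these points, each at its own height.

```bash
python3 - 2>/dev/null <<'E'
from h import *
s=arm.read_state(); e=wext(s); im=cv2.imread("pics/w8.png")
h=cv2.cvtColor(im,cv2.COLOR_BGR2HSV); V=h[...,2]; S=h[...,1]
m=np.zeros(V.shape,bool); m[212:290,292:330]=1; m&=(V>165)&(S<60); u=np.argwhere(m)[:,::-1].astype(float); print(len(u),u.min(0),u.max(0))
g=ray(u,90,e)[:,:2]; c=g.mean(0); v=np.linalg.svd(g-c)[2][0]; v*=np.sign(v@(c-AX)); n=np.array([-v[1],v[0]])
print('line dir',np.degrees(np.arctan2(v[1],v[0])),'AX offset from line',(AX-c)@n,'span',((g-AX)@v).min(),((g-AX)@v).max())
r=np.argwhere((np.indices(V.shape)[0]<215)&(np.indices(V.shape)[0]>165)&((h[...,0]<8)|(h[...,0]>172))&(S>150)&(abs(np.indices(V.shape)[1]-309)<25))[:,::-1]
red=ray(r.mean(0),60,e)[0][:2]; print('red',red,len(r)); q=ray(r,60,e)[:,:2].astype(np.float32); print(cv2.minAreaRect(q))
for x,y in((321,300),(325,300)): print('hub',ray([x,y],90,e)[0])
gn=ray([331,425],60,e)[0]; print('green',gn)
# red offset w.r.t. pointer line
print('red perpendicular offset from pointer line mm (+ = ccw)',(red-c)@n)
E
```

```text
381 [301. 218.] [322. 289.]
line dir -118.84840312599214 AX offset from line 4.150481451687801 span 18.320779876488135 62.92639342263121
red [518.82620499 -51.70693743] 529
((518.885009765625, -51.620262145996094), (18.183082580566406, 11.684635162353516), 55.34641647338867)
hub [5.56743251e+02 3.06062755e-01 9.00000000e+01]
hub [554.97645296   1.95566416  90.        ]
green [624.10723796  89.62530148  60.        ]
red perpendicular offset from pointer line mm (+ = ccw) -7.002396223470574
```

```bash
python3 - <<'E'
from h import *
to(542.7,-26.6,110,-132)
E
```

```text
t 24.57 pos [543.3 -23.4 170.8] yaw -131.38 tilt 5.71 grip 36.1 F [ 0.7 -0.9  0.4] j6 -0.98
shift cm [-0.22 -0.5   6.06] turn 0.011 | shift after turn [-0.23 -0.5   6.06]
```

>>> send_rows(steps=[[[-0.1, -0.2, 1.5, 0, 0.42], [-0.1, -0.2, 1.5, 0, 0.42], [0, -0.1, 1.5, 0, 0.42], [0, 0, 1.2, 0, 0.42]]])

```text
clock: 24.9
position: [541.6, -27.1, 109.9]
ee_rot: [-0.411, 0.91, 0.009, -0.05]
contact_force: [-0.9, -0.5, -0.6]
gripper_width: 35.2
```

```bash
python3 - <<'E'
from h import *
to(542.7,-26.6,78,-132)
E
```

```text
t 24.9 pos [541.6 -27.1 109.9] yaw -131.21 tilt 5.86 grip 35.2 F [-0.9 -0.5 -0.6] j6 -0.97
shift cm [-0.37 -0.24  3.16] turn 0.014 | shift after turn [-0.38 -0.23  3.16]
```

>>> send_rows(steps=[[[-0.1, -0.2, 1.0, 0, 0.42]]])

```text
clock: 24.98
position: [541.1, -28.1, 97.5]
ee_rot: [-0.411, 0.91, 0.01, -0.052]
contact_force: [-0.0, -0.5, -0.4]
gripper_width: 35.8
```

>>> send_rows(steps=[[[-0.1, -0.1, 1.0, 0, 0.42]]])

```text
clock: 25.07
position: [540.8, -28.6, 85.5]
ee_rot: [-0.412, 0.91, 0.01, -0.053]
contact_force: [-0.0, 0.1, 0.2]
gripper_width: 35.8
```

>>> send_rows(steps=[[[-0.1, 0, 0.8, 0, 0.42]]])

```text
clock: 25.15
position: [539.8, -28.3, 75.5]
ee_rot: [-0.412, 0.91, 0.011, -0.055]
contact_force: [0.2, 0.6, -0.8]
gripper_width: 35.9
```

```bash
python3 - <<'E'
from h import *
to(535.1,-19.7,78,-137.5); to(538.2,-22.5,77.5,-132)
E
```

```text
t 25.15 pos [539.8 -28.3  75.5] yaw -131.15 tilt 6.4 grip 35.9 F [ 0.2  0.6 -0.8] j6 -0.97
shift cm [-0.32  0.93 -0.22] turn 0.111 | shift after turn [-0.21  0.96 -0.22]
t 25.15 pos [539.8 -28.3  75.5] yaw -131.15 tilt 6.4 grip 35.9 F [ 0.2  0.6 -0.8] j6 -0.97
shift cm [-0.31  0.51 -0.19] turn 0.015 | shift after turn [-0.31  0.52 -0.19]
```

>>> send_rows(steps=[[[-0.1, 0.4, -0.1, 0.05, 0.42], [-0.1, 0.3, -0.05, 0.04, 0.42]]])

```text
clock: 25.32
position: [534.8, -23.0, 73.5]
ee_rot: [-0.369, 0.928, 0.008, -0.058]
contact_force: [1.7, -1.9, 1.8]
gripper_width: 35.8
```

```bash
python3 - <<'E'
from h import *
to(535.1,-19.7,78,-137.5)
E
```

```text
t 25.32 pos [534.8 -23.   73.5] yaw -136.48 tilt 6.74 grip 35.8 F [ 1.7 -1.9  1.8] j6 -1.07
shift cm [-0.2   0.25 -0.46] turn 0.018 | shift after turn [-0.2   0.25 -0.46]
```

>>> send_rows(steps=[[[-0.1, 0.28, -0.3, 0.015, 0.42]]])

```text
clock: 25.4
position: [533.7, -20.6, 75.4]
ee_rot: [-0.361, 0.931, 0.008, -0.059]
contact_force: [1.5, -1.8, -2.1]
gripper_width: 36.1
```

>>> send_rows(steps=[[[0, 0, 0, 0, 0.42]]])

```text
clock: 25.48
position: [534.0, -20.3, 75.4]
ee_rot: [-0.361, 0.93, 0.008, -0.059]
contact_force: [0.2, 0.2, 1.2]
gripper_width: 35.6
```

>>> send_rows(steps=[[[0, -0.3, -0.2, 0, 0.42], [0, 0, -1.5, 0, 0.42], [0, 0, -2, 0, 0.42], [0, 0, -2, 0, 0.42], [0, 0, -2, 0, 0.42], [0, 0, -2, 0, 0.42], [0, 0, 0, 0, 0.42]]])

```text
clock: 26.07
position: [547.2, -19.9, 175.4]
ee_rot: [-0.364, 0.929, 0.009, -0.061]
contact_force: [0.3, 0.1, 0.9]
gripper_width: 36.2
```

```bash
cat > chk.py <<'E'
from h import *
s=arm.read_state(); e=wext(s); im,d=optics.get_image("wrist"); cv2.imwrite("pics/chk.png",im); P=cloud(d,e)
to(540,-25,110,-137)
h=cv2.cvtColor(im,cv2.COLOR_BGR2HSV); H,S,V=[h[...,i].astype(int) for i in range(3)]
r0=(d>0)&((H<8)|(H>172))&(S>150)&(abs(P[...,2]-60)<10)&(np.hypot(P[...,0]-AX[0],P[...,1]-AX[1])<95)
q=ray(np.argwhere(r0)[:,::-1],60,e)[:,:2].astype(np.float32); rc=cv2.minAreaRect(q); red=np.array(rc[0]); print('red',rc)
u=red-AX; a=np.arctan2(u[1],u[0]); X=np.stack([P[...,0]-AX[0],P[...,1]-AX[1]],-1); rad=X@[np.cos(a),np.sin(a)]; lat=X@[-np.sin(a),np.cos(a)]
m=(d>0)&(abs(P[...,2]-90)<7)&(rad>24)&(rad<63)&(abs(lat)<25)
w=m&(V>155)&(S<60); g=ray(np.argwhere(w)[:,::-1],90,e)[:,:2]
b=ray(np.argwhere(m)[:,::-1],90,e)[:,:2].astype(np.float32)
for nm,g in(("white",g),("bar",b)):
    c=g.mean(0); v=np.linalg.svd(g-c,full_matrices=False)[2][0]; v=v*np.sign(v@u); n=np.array([-v[1],v[0]])
    print(nm,len(g),'dir',np.degrees(np.arctan2(v[1],v[0])),'AX off',(AX-c)@n,'red off line (+ccw)',(red-c)@n,'span',((g-AX)@v).min(),((g-AX)@v).max())
E
python3 chk.py
```

```text
t 26.12 pos [546.  -19.9 173.5] yaw -137.09 tilt 7.22 grip 35.9 F [-0.3  0.3 -0.3] j6 -1.08
shift cm [ 0.1  -0.38  6.39] turn -0.002 | shift after turn [ 0.1  -0.38  6.39]
red ((523.47021484375, -51.09648132324219), (18.36279296875, 11.862832069396973), 56.16012954711914)
white 324 dir -124.88727690186127 AX off 0.586383483490799 red off line (+ccw) 0.8933847404067756 span 23.698060590595762 60.03668955966839
bar 1223 dir -124.97222188906078 AX off 0.5492705344913702 red off line (+ccw) 0.9645722648238007 span 23.698889461324768 61.50117310136011
```

```bash
python3 - <<'E'
from h import *
for c in((503,137),(562,150)): rim("scene",140,c,34)
im,d=optics.get_image("scene"); e=ext("scene"); P=cloud(d,e); old=cv2.imread("pics/scene.png"); Po=cloud(np.load("pics/scene_d.npy"),e)
for nm,(u0,u1,v0,v1),zl in(("bowl",(330,362,163,192),75),("dish",(358,392,172,205),68),("bottle",(250,295,400,460),60),("plate",(390,428,128,158),4)):
    for t,Q in(("old",Po),("new",P)):
        q=Q[v0:v1,u0:u1].reshape(-1,3); q=q[(q[:,2]>zl)&(q[:,2]<200)]; print(nm,t,len(q),np.round(q.mean(0),1))
s=arm.read_state(); print(np.round(s["contact_force"],1),s["clock"])
E
```

```text
scene 85 ctr [517.4 142. ] size [22.9 51.4] ang 26.2 z 137.2
scene 257 ctr [558.9 148.1] size [59.9 52.9] ang 13.3 z 137.6
bowl old 287 [475.7 204.7  79.9]
bowl new 419 [508.6 171.3 111.8]
dish old 459 [545.5 223.4  75.5]
dish new 871 [558.2 186.4 105.1]
bottle old 1031 [ 718.3 -327.   109.6]
bottle new 1036 [ 718.3 -327.   109.5]
plate old 524 [501.4 451.6  10.7]
plate new 537 [501.3 451.9  10.6]
[-0.1  0.2 -0.5] 26.2667
```

```bash
python3 -c "
from bench import job; print(job.job_done())"
```

```text
the job is handed in; nothing more can be done
None
```

Both vases are standing on the two yellow pads and let go, and the dial pointer is on the red mark. I handed the job in at about 26 s; no verdict is reported.

**Vases:** After release, the wrist camera put the round vase's rim at about (503, 138) and the square one's at about (561, 150). Both rims are at z ≈ 140 mm, which matches standing on the tray floor. The final scene view was partly blocked for the round vase; the square one read the same to within about 4 mm.

**Dial:** The first push left the tip about 6 mm short, so I nudged it once more. The last reading has the pointer's line within 1 mm of the red mark's centre line.

**Small pieces and bystanders:**
- **Bottle and plate:** their depth readings moved by less than 0.5 mm.
- **Bowl and dish:** my final numeric check failed, because the crops also took in the vases and arm. I rely on pictures, which show both standing after the vases were in. During the dial turn the scene view still showed both, but the last one viewed (w8) shows the bowl clearly and the dish is mostly hidden.

**What went wrong on the way:**
- My first grasp of the round vase closed about 20 mm off, for a reason I did not find. I opened, re-centred and gripped it properly.
- The tool's tilt crept up to about 8°. I corrected for it in each move.

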